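Charge the polisher's magazine with jade blanks

TASK

Charge the polishing feeder: swing the run lever over to stop, swing the gate fully open, and drop every jade blank from the tray through the funnel into the well below. Then swing the gate fully closed and the run lever back to run. The two levers are interlocked, and the carved seal on the tray and the round medallion beside it stay where they are.

Things in the scene. Friction and masses are not known exactly. Their poses are not given: they have to be found in the camera images.
- feeder: Fixed magazine feeder of a polishing machine: base plate 200 x 300 x 12 mm, steel funnel over a narrow upright well. Origin: on the table below the centre of funnel and well; z up, y along the long side of throat and well; run lever on the -x side, gate handle on the +y side. Throat 34 mm (x) by 74 mm (y), 160 mm above the table. Post behind the funnel up to 240 mm, drive box at -y up to 112 mm.
- funnel_mouth (a point): Centre of the open funnel mouth, 240 mm above the table, axes as the feeder; the mouth is 130 mm (x) by 160 mm (y) and its four walls slope in steeply to the throat 80 mm lower, straight below this point.
- well_floor (a point): Centre of the floor of the well, 12 mm above the table, axes as the feeder. The well is 64 mm (x) by 82 mm (y) inside and 138 mm deep, with a clear front wall; it holds all the blanks, lying or standing as they fall.
- gate (a joint): Swing gate closing the funnel's throat from below: steel blade on a vertical pivot, turned by a handle with upright black knob. 0 = closed, 1.1 rad = fully open, growing anticlockwise from above (knob swings towards the robot). Stays where left (1.5 N at the knob moves it). With the run lever at run, a tongue in the gate's notch holds it to less than 0.12 rad.
- gate_pivot (a point): On the vertical pivot axis of the gate, 160 mm above the table; 100 mm to the +y side of the funnel's centre.
- gate_knob (a point): Top centre of the gate's knob, 233 mm above the table: an upright black cylinder 28 mm in diameter and 75 mm tall, 120 mm from the gate's pivot, with nothing beside it; it can be pinched from above and led round the pivot.
- run_lever (a joint): Run lever at the front of the feeder, on a vertical pivot. 0 = run, 0.8 rad = stop, growing anticlockwise from above (knob swings towards the feeder's -y). Stays where left (1.5 N at the knob moves it). It can be brought back to 0 only while the gate is fully closed; otherwise it is blocked some 0.3 rad short.
- run_pivot (a point): On the vertical pivot axis of the run lever, below the front edge of the funnel, 160 mm above the table.
- run_knob (a point): Top centre of the run lever's knob, 233 mm above the table: an upright black cylinder 28 mm in diameter, round over its upper 50 mm, 110 mm from the run lever's pivot; it can be pinched from above and led round the pivot.
- tray: Fixed perforated steel tray, 250 x 350 mm, on the table. Origin: centre of its underside; floor 12 mm above the table, rim 17 mm above the table. The jade blanks and one carved seal lie on it.
- carved_seal: Finished jade seal, 52 x 52 x 34 mm with a turned grip on top, 71 mm tall in all; stands on the tray among the blanks and stays there. Origin: centre of its underside.
- medallion: Finished round jade disc, 54 mm in diameter, 12 mm thick, on the table; not part of the job. Origin: centre of its underside.
- blank1: Jade seal blank, a plain bar 66 x 28 x 18 mm (its x, y, z) with slightly rounded edges, about 95 g, lying flat on the tray. Origin: its centre. Three to five blanks are there at a start; absent ones read None.
- blank2: Jade seal blank, a plain bar 66 x 28 x 18 mm (its x, y, z) with slightly rounded edges, about 95 g, lying flat on the tray. Origin: its centre. Three to five blanks are there at a start; absent ones read None.
- blank3: Jade seal blank, a plain bar 66 x 28 x 18 mm (its x, y, z) with slightly rounded edges, about 95 g, lying flat on the tray. Origin: its centre. Three to five blanks are there at a start; absent ones read None.
- blank4: Jade seal blank, a plain bar 66 x 28 x 18 mm (its x, y, z) with slightly rounded edges, about 95 g, lying flat on the tray. Origin: its centre. Three to five blanks are there at a start; absent ones read None.
- blank5: Jade seal blank, a plain bar 66 x 28 x 18 mm (its x, y, z) with slightly rounded edges, about 95 g, lying flat on the tray. Origin: its centre. Three to five blanks are there at a start; absent ones read None.
Not all that is in view belongs to the job. Leave any green or red look-alike of the blank2 alone. What is shaped like the blank4 but red is not meant.

How it is judged:
By the outcome, as a careful person would: the job done as asked, in the order asked, and still so for the second after the job is handed in, with the robot touching nothing.
Of blank1, blank2, blank3, blank4, blank5 only 3 to 5 are there at a start; the rules pass over those that are not, and their reading is None.
At some moment in a run one of blank1, blank2, blank3, blank4, blank5 may be knocked a few centimetres aside while the robot is not near it.
Once in a run the grip may slacken for a moment while it holds something.
It also fails if it takes over 210 s, if anything falls off the work surface, if the arm or the gripper's body presses on something with over 40 N, if the wrist force passes 120 N, or if a joint passes its speed limit or range.

ROBOT

A 7-joint arm with a two-finger parallel gripper is mounted at the origin on the work surface. World frame = base frame: x ahead of the robot, y to its left, z up, the work surface at z = 0. Lengths are in m, angles in rad, forces in N, time in s.
With the tool pointing down it reaches from about 0.4 to 0.85 m from the base axis. Payload 10.4 kg.
Tool frame: the origin (TCP) lies at the very end of the fingers, on their centre line; the grasp point (between the pads) lies 19 mm behind it; y points along the fingers, x is the direction in which the jaws open and shut, and the axes are right-handed (so a half turn about y gives the same grasp; the last joint's range is limited). The gripper opens to 87 mm and grips with 3 to 60 N. Pads are 19 mm wide; open, the fingers measure 117 mm over their backs; the gripper's body (75 mm by 190 mm) begins 51 mm behind the grasp point.
Start: joints at [1.292, 0.332, -0.065, 1.46, 0.022, 1.35, -0.088], TCP at [0.158, -0.605, 0.223] pointing down, gripper open.
Joint ranges: [-2.6, 2.6], [-0.5, 2.12], [-1.47, 1.34], [0.16, 2.42], [-1.27, 4.41], [0.06, 2.06], [-2.6, 2.6]. Speed limits (rad/s): [2.22, 2.22, 2.79, 2.79, 3.14, 3.14, 3.14].

INTERFACE

Orientations are given as a unit quaternion [x, y, z, w].
In Python, from bench import readout, vision, r gives the robot as it stands.
- The arm moves only by the tool arm_command, never from a script. Its argument "targets" is a list that holds one entry, the list of rows, each a list of 6 numbers: the shift along the tool's x, y, z in m, then the turn, a rotation vector about the tool's x, y, z in degrees. A call has 1 to 12 rows; each row shifts and turns the commanded pose from where the row before left it, along the tool's axes as they then stand; what a row does not reach is not made up. A row lasts 1/12 s, in which the tool goes at most 41.7 mm and 7.16 degrees, less where a joint would pass 70% of its speed; a pose out of reach is approached as far as the arm can. A call is refused whole if a number of a shift passes 0.0417 or a number of a turn 7.16, either way. A call with a gripper value outside its range is refused whole. "hand" is the opening, from 0 (shut) to 1 (fully open), set as the call begins (left out, the last holds). The fingers move at their own pace and stop on an object; "grip_force" is the grip in N (left out, the last holds). Time passes only in rows, so rows that do not move let the fingers close. It gives the time, the measured TCP pose, the force and the opening at its end, in the units of the state.
- readout.read_state(): the state, without advancing time (a new reading comes with each control period).
- vision.camera(name): name is "scene" or "top"; returns a dict with "pixels" (480x640x3 uint8, blue, green, red), "fovy" (degrees; the focal length in pixels is half the picture's height over the tangent of half this angle, whatever the lens; pixels are square), "cx", "cy" (the principal point, pixels), "R" (3x3) and "t" (3): a world point X has camera coordinates R X + t. Camera axes: x right, y down, z forward; pixel columns grow to the right and rows downward; lengths in m; the calibration is good to about 2 mm. A picture is of the moment at which its call begins. There is no depth.
- r.close_job(): hands the job in, once; it reports no verdict.
The state is a dict: "time": time; "joint_positions": joint angles; "joint_vel": joint speeds; "joint_torque": joint torques, N m; "ee_pos": TCP position; "eef_rot": TCP orientation; "ft_force": force on the tool from outside, world axes, zero at the start; "torque": the same for the moment, N m; "width": finger opening in m.
Only numpy, scipy, OpenCV 4.12 (cv2) and the standard library are available. Lean on these libraries where they do the work, as an engineer would, in place of code of your own. Each camera call takes 0.05 s, during which the arm holds its last target.

## Working session

There is one attempt and no reset: what is moved stays moved. The work goes in short steps, Python scripts to look and compute and a tool call to move; the robot and the scene stay as the last step left them, time stands still between calls to the robot, and variables do not carry over. Pictures are saved under pics/ and viewed, and the job is handed in when it is done.

Besides the shell and the picture viewer there is one more tool, called after "Emit:" as name([rows], argument=value, ...), one row to a line, values as JSON. arm_command: Moves the arm, as the interface text tells. Its arguments: {"type":"object","properties":{"targets":{"type":"array","items":{"type":"array","items":{"type":"array","items":{"type":"number"}}}},"hand":{"type":"number"},"grip_force":{"type":"number"}},"required":["targets"]}

```bash
ls; mkdir -p pics; python3 - <<'E'
from bench import readout, vision, r
import cv2, numpy as np
s=readout.read_state(); print({k:np.round(v,3).tolist() for k,v in s.items()})
for n in("scene","top"):
    c=vision.camera(n); cv2.imwrite(f"pics/{n}0.png",c["pixels"]); print(n,c["fovy"],c["cx"],c["cy"],np.round(c["R"],3).tolist(),np.round(c["t"],3).tolist())
E
```

```text
pics
{'time': 0.0, 'joint_positions': [1.292, 0.333, -0.065, 1.461, 0.022, 1.35, -0.088], 'joint_vel': [-0.001, -0.0, 0.0, -0.0, -0.0, -0.0, 0.0], 'joint_torque': [-0.001, -62.326, 0.024, -38.989, -0.061, 0.04, 0.0], 'ee_pos': [0.158, -0.604, 0.222], 'eef_rot': [-0.559, 0.433, -0.432, 0.56], 'ft_force': [-0.361, 0.321, 0.535], 'torque': [-0.007, 0.01, -0.009], 'width': 0.087}
scene 55.50896859921798 314.54948602902624 239.31800718675092 [[0.24, 0.97, 0.021], [0.543, -0.116, -0.831], [-0.804, 0.211, -0.555]] [-0.243, -0.109, 1.436]
top 52.43637705292873 320.4283839250695 238.78437029951039 [[-0.028, -1.0, -0.013], [-0.999, 0.029, -0.044], [0.044, 0.012, -0.999]] [0.147, 0.495, 1.087]
```

View pics/scene0.png

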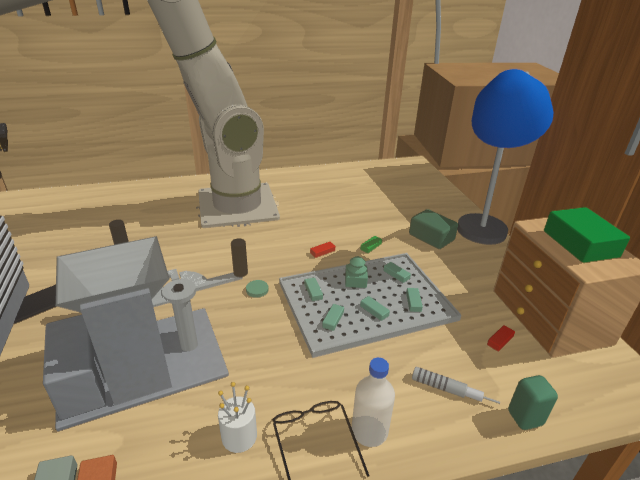

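View pics/top0.png

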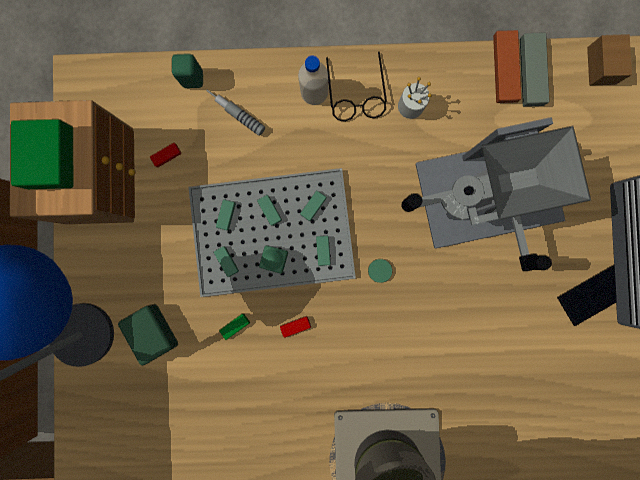

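```bash
cat > h.py <<'E'
import numpy as np, cv2
from bench import readout, vision, r
def K(c):
    f=240/np.tan(np.radians(c["fovy"])/2); return f
def ray(c,u,v):
    f=K(c); d=np.array([(u-c["cx"])/f,(v-c["cy"])/f,1.]); R=np.array(c["R"]);t=np.array(c["t"])
    return -R.T@t, R.T@d
def onz(c,u,v,z):
    o,d=ray(c,u,v); return o+d*(z-o[2])/d[2]
def proj(c,X):
    p=np.array(c["R"])@np.array(X)+np.array(c["t"]); f=K(c); return np.array([c["cx"]+f*p[0]/p[2],c["cy"]+f*p[1]/p[2]])
def blanks(c,z=0.030,show=False):
    hsv=cv2.cvtColor(c["pixels"],cv2.COLOR_BGR2HSV)
    m=cv2.inRange(hsv,(60,50,50),(95,150,255))
    m=cv2.morphologyEx(m,cv2.MORPH_OPEN,np.ones((3,3)))
    out=[]
    for k in cv2.findContours(m,cv2.RETR_EXTERNAL,cv2.CHAIN_APPROX_NONE)[0]:
        a=cv2.contourArea(k)
        if a<60: continue
        P=np.array([onz(c,*p,z)[:2] for p in k[:,0]],np.float32)*1000
        (x,y),(w,h),an=cv2.minAreaRect(P)
        if w<h: an+=90;w,h=h,w
        out.append((np.round([x,y,w,h],1).tolist(),round((an+90)%180-90,1),k[:,0].mean(0).round().tolist(),a))
    return out,m
def st():
    s=readout.read_state(); print(round(s["time"],2),np.round(s["ee_pos"],4),np.round(s["eef_rot"],3),np.round(s["ft_force"],1),round(s["width"],4)); return s
E
python3 - <<'E'
from h import *
c=vision.camera("top"); o,m=blanks(c)
for q in o: print(q)
cv2.imwrite("pics/big_t.png",cv2.resize(c["pixels"][100:290,390:640],None,fx=3.2,fy=3.1,interpolation=cv2.INTER_CUBIC))
c=vision.camera("scene")
cv2.imwrite("pics/big_s.png",cv2.resize(c["pixels"][200:420,20:290],None,fx=2.9,fy=2.7,interpolation=cv2.INTER_CUBIC))
E
```

```text
([300.6, 529.2, 103.0, 70.8], 25.9, [147.0, 333.0], 1100.5)
([424.5, 4.7, 50.7, 46.3], 88.4, [380.0, 270.0], 394.0)
([454.0, 345.2, 66.2, 27.5], 28.6, [225.0, 261.0], 320.5)
([457.3, 240.3, 51.4, 51.4], 73.3, [273.0, 259.0], 472.5)
([472.7, 128.4, 64.8, 27.3], 2.2, [323.0, 250.0], 321.5)
([559.1, 345.0, 64.4, 27.1], -15.9, [225.0, 214.0], 311.0)
([565.9, 246.1, 66.3, 27.5], 27.2, [269.0, 210.0], 324.5)
([573.5, 148.2, 65.9, 27.7], -37.8, [313.0, 205.0], 323.5)
([901.3, 433.7, 48.5, 43.1], -0.8, [182.0, 65.0], 354.0)
```

View pics/big_t.png

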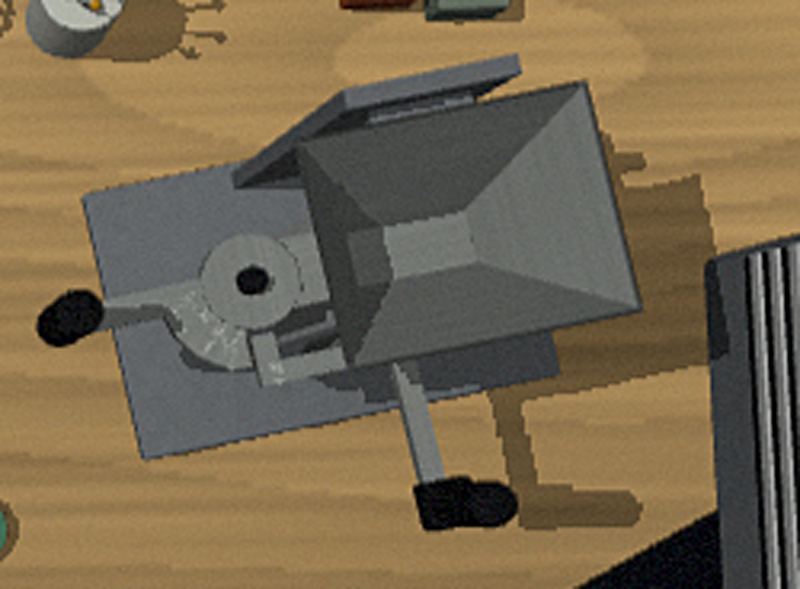

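View pics/big_s.png

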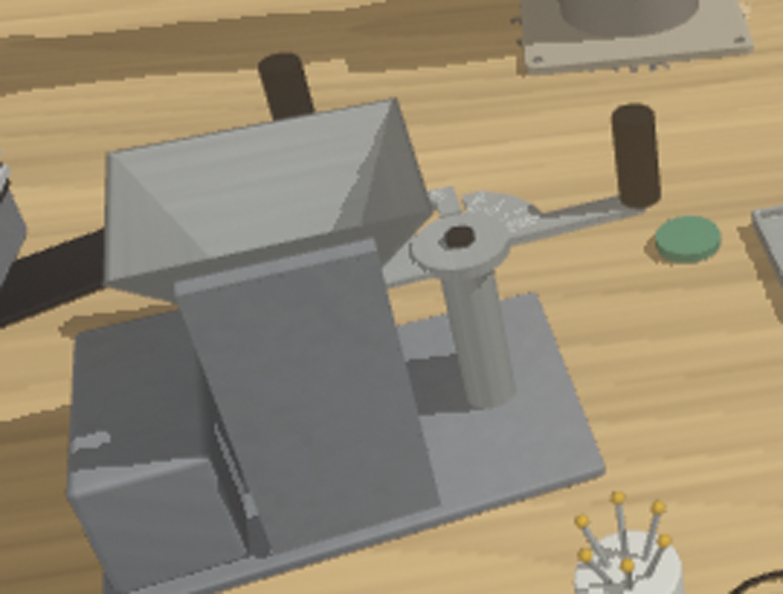

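```bash
python3 - <<'E'
from h import *
c=vision.camera("top"); s=vision.camera("scene")
def z(u,v): return 390+u/3.2,100+v/3.1
P=[onz(c,*z(*p),.24) for p in [(300,147),(585,82),(640,307),(352,366)]]
P=np.array(P); print(P.round(3)); C=P.mean(0); print("mouth",C)
ed=[P[0]-P[1],P[3]-P[2],P[0]-P[3],P[1]-P[2]]; 
for e in ed: print(np.linalg.norm(e[:2]),np.degrees(np.arctan2(e[1],e[0])))
def z2(u,v): return 20+u/2.9,200+v/2.7
Q=np.array([onz(s,*z2(*p),.24) for p in [(395,99),(108,153),(106,284),(437,210)]]); print(Q.round(3),"sc mouth?")
# knob tops
print("gate knob top scene",onz(s,*z2(634,112),.233)," top",onz(c,*z(58,326),.233))
print("run knob top scene",onz(s,*z2(280,62),.233)," top",onz(c,*z(492,502),.233))
print("gate pivot", onz(c,*z(252,281),.165), onz(s,*z2(459,237),.165))
# dark mask
for n,k in(("top",c),("scene",s)):
    g=k["pixels"].max(2); m=(g<60).astype(np.uint8)
    nb,_,S,ce=cv2.connectedComponentsWithStats(m)
    for i in range(1,nb):
        if S[i,4]>80: print(n,S[i],ce[i].round(1))
E
```

```text
[[ 0.644 -0.167  0.24 ]
 [ 0.677 -0.327  0.24 ]
 [ 0.546 -0.351  0.24 ]
 [ 0.517 -0.19   0.24 ]]
mouth [ 0.59616765 -0.25865219  0.24      ]
0.16373864263008747 101.60318949831554
0.16341142923719743 100.31891746341341
0.12983439737190772 10.370361578063687
0.13350431024246648 10.246170090180822
[[ 0.519 -0.186  0.24 ]
 [ 0.549 -0.348  0.24 ]
 [ 0.681 -0.323  0.24 ]
 [ 0.65  -0.158  0.24 ]] sc mouth?
gate knob top scene [ 0.55663614 -0.03805096  0.233     ]  top [ 0.54538534 -0.0289605   0.233     ]
run knob top scene [ 0.44156594 -0.26435924  0.233     ]  top [ 0.43654417 -0.26678503  0.233     ]
gate pivot [ 0.57753665 -0.15885255  0.165     ] [ 0.58435917 -0.15654355  0.165     ]
top [326  52  61  70 399] [356.2  95.9]
top [173  55  30  33 465] [191.7  76.2]
top [590  75  40  11 234] [608.9  80.1]
top [    0   102   135   378 16399] [ 58.4 304.1]
top [  15  120   59   70 1081] [ 61.5 160.1]
top [481 125  68  21 274] [513.4 135.2]
top [463 147  51  78 881] [491.7 184.1]
top [ 610  176   30  153 1033] [628. 237.]
top [402 194  21  18 266] [411.7 202.2]
top [515 205  51  21 132] [535.7 214.3]
top [261 247  22  25 173] [273.  261.2]
top [519 254  33  17 443] [534.6 262.1]
top [ 557  259   60   67 1980] [590.2 296.1]
top [132 304  46  62 766] [157.9 335.3]
top [118 311  19  38 320] [127.3 329.6]
top [ 355  430   81   50 2340] [394.3 458.1]
top [439 438   7  42 144] [441.8 458.7]
scene [  0 125   7  26 115] [  3.6 139.1]
scene [488 216  20  23 160] [498.7 226. ]
scene [ 14 286  41  37 765] [ 36.2 303.3]
scene [345 413  24  63 109] [356.8 445.9]
scene [273 418  18  62 124] [281.6 446.8]
```

```bash
cat >> h.py <<'E'
from scipy.spatial.transform import Rotation as Ro
def plan(x,y,z,jaw=None,q=None,p=None):
    """tool-frame shift (mm) to world target, and turn about tool y (deg) to have jaw axis at angle jaw (mod 180)"""
    s=readout.read_state()
    q=np.array(s["eef_rot"]) if q is None else q
    p=np.array(s["ee_pos"]) if p is None else p
    R=Ro.from_quat(q).as_matrix()
    d=R.T@(np.array([x,y,z])-p); cur=np.degrees(np.arctan2(R[1,0],R[0,0]))
    print("shift mm",(d*1000).round(1),"jaw now",cur.round(1),"tilt",np.degrees(np.arccos(-R[2,1])).round(2),"j1,7",np.round(np.array(s["joint_positions"])[[0,6]],2),end=" ")
    if jaw is not None:
        dj=(jaw-cur+90)%180-90; print("world turn",round(dj,1),"=> about tool y",round(-dj,1),end=" ")
    print()
E
python3 - <<'E'
from h import *
s=st(); print(Ro.from_quat(s["eef_rot"]).as_matrix().round(3))
c=vision.camera("top")
for u,v in((77,315),(491,502)): print(onz(c,390+u/3.2,100+v/3.1,.233))
plan(.439,-.2655,.3,100.5)
E
```

```text
0.3 [ 0.1581 -0.6046  0.2223] [-0.56   0.432 -0.432  0.56 ] [ 0.4  0.5 -0.3] 0.0871
[[ 0.253 -0.     0.967]
 [-0.967  0.     0.253]
 [-0.    -1.    -0.   ]]
[ 0.55148346 -0.0398573   0.233     ]
[ 0.4365597  -0.26623061  0.233     ]
shift mm [-257.   -77.5  357.5] jaw now -75.3 tilt 0.01 j1,7 [ 1.29 -0.09] world turn -4.2 => about tool y 4.2
```

Emit:
arm_command([
  [[0,-0.032,0,0,0,0],[0,-0.032,0,0,0,0],[0,-0.032,0,0,0,0],[0,-0.032,0,0,0,0]],
], hand=0.7, grip_force=5)

```text
time: 0.68
ee_pos: [0.158, -0.6044, 0.3521]
eef_rot: [0.56, -0.432, 0.432, -0.56]
ft_force: [0.2, -1.1, -0.2]
width: 0.0679
```

```bash
python3 - <<'E'
from h import *
st(); plan(.36,-.29,.35,104); 
c=vision.camera("top")
for z in (0,.1,.2): print([onz(c,*p,z).round(3).tolist() for p in((613,180),(560,297),(612,325))])
E
```

```text
0.68 [ 0.158  -0.6044  0.3521] [ 0.56  -0.432  0.432 -0.56 ] [ 0.2 -1.1 -0.2] 0.0679
shift mm [-253.1    2.1  274.9] jaw now -75.3 tilt 0.0 j1,7 [ 1.28 -0.08] world turn -0.7 => about tool y 0.7 
[[0.614, -0.535, 0.0], [0.353, -0.402, 0.0], [0.287, -0.515, 0.0]]
[[0.599, -0.476, 0.1], [0.362, -0.355, 0.1], [0.302, -0.458, 0.1]]
[[0.585, -0.417, 0.2], [0.371, -0.308, 0.2], [0.317, -0.401, 0.2]]
```

Emit:
arm_command([
  [[-0.0253,0,0.0275,0,0,0],[-0.0253,0,0.0275,0,0,0],[-0.0253,0,0.0275,0,0,0],[-0.0253,0,0.0275,0,0,0],[-0.0253,0,0.0275,0,0,0],[-0.0253,0,0.0275,0,0,0],[-0.0253,0,0.0275,0,0,0],[-0.0253,0,0.0275,0,0,0],[-0.0253,0,0.0275,0,0,0],[-0.0253,0,0.0275,0,0,0],[0,0,0,0,0,0]],
])

```text
time: 1.65
ee_pos: [0.3644, -0.2837, 0.3511]
eef_rot: [-0.561, 0.429, -0.43, 0.562]
ft_force: [0.3, 0.2, 0.9]
width: 0.0608
```

```bash
python3 - <<'E'
from h import *
st(); plan(.438,-.266,.29,104); 
c=vision.camera("scene");cv2.imwrite("pics/s1.png",c["pixels"])
E
```

```text
1.65 [ 0.3644 -0.2837  0.3511] [-0.561  0.429 -0.43   0.562] [0.3 0.2 0.9] 0.0608
shift mm [ 2.3 61.2 75.5] jaw now -74.8 tilt 0.11 j1,7 [ 0.95 -0.72] world turn -1.2 => about tool y 1.2
```

View pics/s1.png

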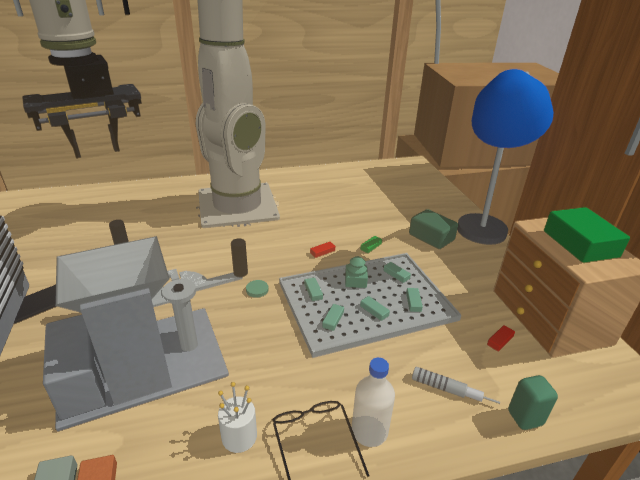

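Emit:
arm_command([
  [[0.001,0.015,0.025,0,0.6,0],[0.001,0.015,0.025,0,0.6,0],[0,0.015,0.0255,0,0,0],[0,0.015,0,0,0,0],[0,0,0,0,0,0],[0,0,0,0,0,0]],
])

```text
time: 2.2
ee_pos: [0.4329, -0.2748, 0.2901]
eef_rot: [0.555, -0.439, 0.438, -0.555]
ft_force: [0.0, 0.1, 0.2]
width: 0.0611
```

```bash
python3 - <<'E'
from h import *
st(); plan(.438,-.266,.197,104)
c=vision.camera("scene");cv2.imwrite("pics/s2.png",cv2.resize(c["pixels"][100:400,0:400],None,fx=2,fy=2))
E
```

```text
2.2 [ 0.4329 -0.2748  0.2901] [ 0.555 -0.439  0.438 -0.555] [0.  0.1 0.2] 0.0611
shift mm [-7.3 93.1  7.1] jaw now -76.6 tilt 0.1 j1,7 [ 0.88 -0.89] world turn 0.6 => about tool y -0.6
```

View pics/s2.png

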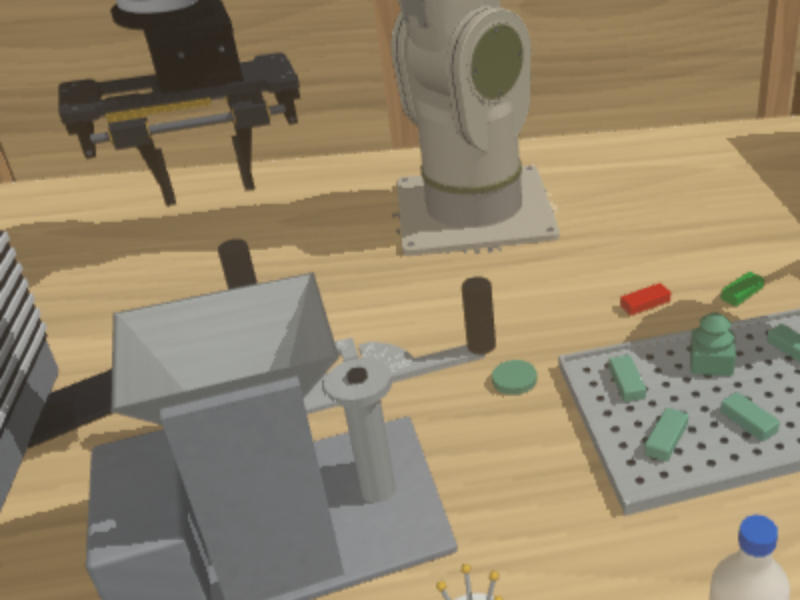

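Emit:
arm_command([
  [[-0.0073,0,0.007,0,0,0],[0,0.02,0,0,0,0],[0,0.02,0,0,0,0],[0,0,0,0,0,0],[0,0,0,0,0,0]],
])

```text
time: 2.67
ee_pos: [0.4388, -0.2651, 0.2512]
eef_rot: [0.555, -0.438, 0.438, -0.555]
ft_force: [-0.1, -0.4, -0.1]
width: 0.0606
```

```bash
python3 - <<'E'
from h import *
st(); plan(.438,-.266,.197,104)
c=vision.camera("top");cv2.imwrite("pics/t2.png",cv2.resize(c["pixels"][120:360,360:640],None,fx=2.5,fy=2.5))
E
```

```text
2.67 [ 0.4388 -0.2651  0.2512] [ 0.555 -0.438  0.438 -0.555] [-0.1 -0.4 -0.1] 0.0606
shift mm [ 0.7 54.2 -0.9] jaw now -76.6 tilt 0.02 j1,7 [ 0.87 -0.91] world turn 0.6 => about tool y -0.6
```

View pics/t2.png

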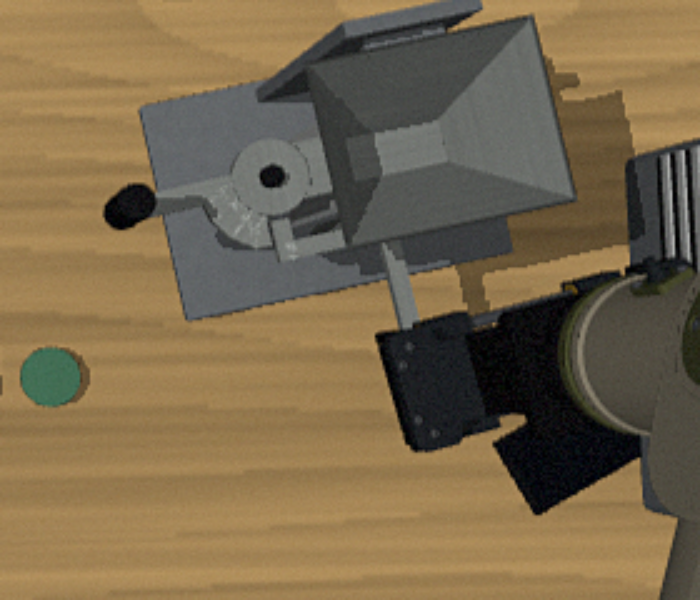

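Emit:
arm_command([
  [[0.0005,0.0135,-0.001,0,0,0],[0,0.0135,0,0,0,0],[0,0.0135,0,0,0,0],[0,0.0135,0,0,0,0],[0,0,0,0,0,0],[0,0,0,0,0,0]],
])

```text
time: 3.22
ee_pos: [0.4385, -0.2662, 0.1978]
eef_rot: [-0.555, 0.438, -0.438, 0.555]
ft_force: [-0.1, 0.4, 0.1]
width: 0.0609
```

Emit:
arm_command([
  [[0,0,0,0,0,0],[0,0,0,0,0,0],[0,0,0,0,0,0],[0,0,0,0,0,0],[0,0,0,0,0,0],[0,0,0,0,0,0],[0,0,0,0,0,0],[0,0,0,0,0,0]],
], hand=0.2, grip_force=6)

```text
time: 3.88
ee_pos: [0.4382, -0.266, 0.1967]
eef_rot: [0.555, -0.438, 0.438, -0.555]
ft_force: [0.1, -1.1, 1.5]
width: 0.0277
```

Emit:
arm_command([
  [[0.0077,0,0,0,-4,0],[0.0077,0,0,0,-4,0],[0.0077,0,0,0,-4,0],[0.0077,0,0,0,-4,0],[0.0077,0,0,0,-4,0],[0.0077,0,0,0,-4,0]],
])

```text
time: 4.38
ee_pos: [0.4564, -0.308, 0.1967]
eef_rot: [-0.635, 0.312, -0.312, 0.635]
ft_force: [-1.7, 1.8, 3.1]
width: 0.0281
```

```bash
python3 - <<'E'
from h import *
s=st(); p=np.array(s["ee_pos"])[:2]; 
for pv in((.547,-.245),(.5455,-.239)):
  d=p-pv; print(np.linalg.norm(d),np.degrees(np.arctan2(d[1],d[0]))%360)
plan(*s["ee_pos"])
E
```

```text
4.38 [ 0.4564 -0.308   0.1967] [-0.635  0.312 -0.312  0.635] [-1.7  1.8  3.1] 0.0281
0.11041129147529452 214.81729352143975
0.11275395750187234 217.75685311033828
shift mm [0. 0. 0.] jaw now -52.3 tilt 0.04 j1,7 [ 0.9  -0.48]
```

Emit:
arm_command([
  [[0.0077,0,0,0,-4,0],[0.0077,0,0,0,-4,0],[0.0077,0,0,0,-4,0],[0.0077,0,0,0,-4,0],[0.0077,0,0,0,-4,0],[0.005,0,0,0,-3,0],[0,0,0,0,0,0],[0,0,0,0,0,0]],
])

```text
time: 5.05
ee_pos: [0.4864, -0.3369, 0.196]
eef_rot: [-0.683, 0.182, -0.179, 0.684]
ft_force: [-11.0, 6.0, 6.1]
width: 0.0327
```

```bash
python3 - <<'E'
from h import *
s=st(); p=np.array(s["ee_pos"])[:2]; 
for pv in((.547,-.245),(.5455,-.239)):
  d=p-pv; print(np.linalg.norm(d),np.degrees(np.arctan2(d[1],d[0]))%360)
plan(*s["ee_pos"])
c=vision.camera("top");cv2.imwrite("pics/t3.png",cv2.resize(c["pixels"][120:360,360:640],None,fx=2.5,fy=2.5))
E
```

```text
5.05 [ 0.4864 -0.3369  0.196 ] [-0.683  0.182 -0.179  0.684] [-11.    6.    6.1] 0.0327
0.11004741626965663 236.59672751412796
0.11432131830240722 238.88041389096256
shift mm [0. 0. 0.] jaw now -29.7 tilt 0.25 j1,7 [ 0.92 -0.1 ]
```

View pics/t3.png

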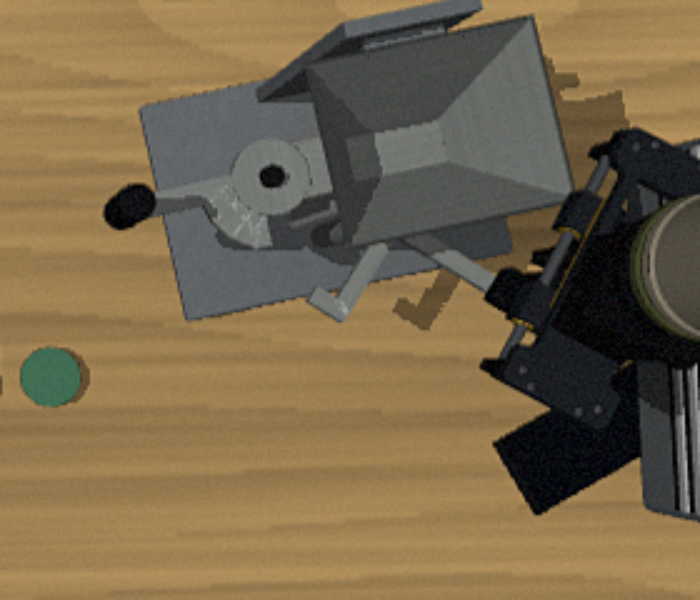

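Emit:
arm_command([
  [[0,0,0,0,0,0],[0,0,0,0,0,0],[0,0,0,0,0,0],[0,-0.02,0,0,0,0],[0,-0.03,0,0,0,0],[0,-0.035,0,0,0,0],[0,-0.03,0,0,0,0],[0,0,0,0,0,0]],
], hand=0.65)

```text
time: 5.77
ee_pos: [0.4899, -0.3382, 0.3184]
eef_rot: [0.685, -0.177, 0.184, -0.683]
ft_force: [0.2, -0.5, 0.1]
width: 0.0562
```

```bash
python3 - <<'E'
from h import *
st(); plan(.47,-.15,.32,13)
plan(.553,-.039,.32,13)
c=vision.camera("top");cv2.imwrite("pics/t4.png",cv2.resize(c["pixels"][120:360,360:640],None,fx=2.5,fy=2.5))
E
```

```text
5.77 [ 0.4899 -0.3382  0.3184] [ 0.685 -0.177  0.184 -0.683] [ 0.2 -0.5  0.1] 0.0562
shift mm [-110.3   -2.8  153.8] jaw now -29.6 tilt 0.55 j1,7 [ 0.92 -0.08] world turn 42.6 => about tool y -42.6 
shift mm [-92.9  -2.7 291.4] jaw now -29.6 tilt 0.55 j1,7 [ 0.92 -0.08] world turn 42.6 => about tool y -42.6
```

View pics/t4.png

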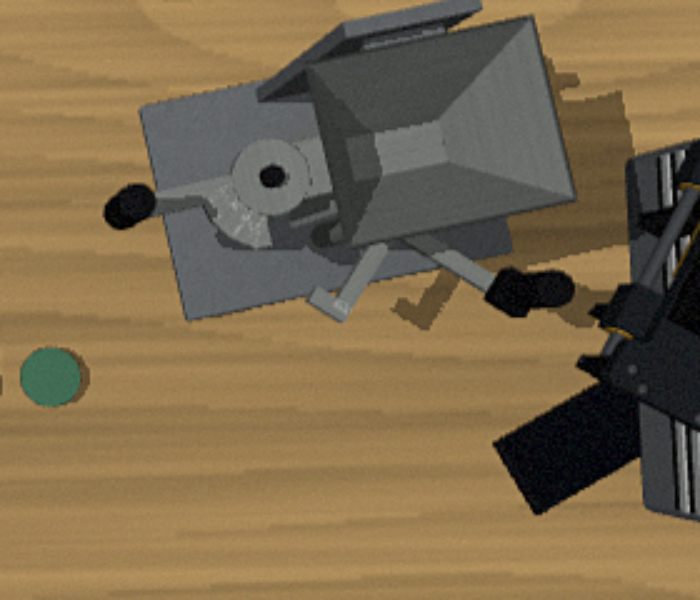

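Emit:
arm_command([
  [[-0.0116,0,0.036,0,0,0],[-0.0116,0,0.036,0,0,0],[-0.0116,0,0.036,0,0,0],[-0.0116,0,0.036,0,0,0],[-0.0116,0,0.036,0,0,0],[-0.0116,0,0.036,0,0,0],[-0.0116,0,0.036,0,0,0],[-0.0116,0,0.036,0,0,0],[0,0,0,0,0,0]],
])

```text
time: 6.57
ee_pos: [0.5494, -0.0321, 0.311]
eef_rot: [-0.684, 0.177, -0.177, 0.686]
ft_force: [-0.4, 0.3, -0.4]
width: 0.0566
```

Emit:
arm_command([
  [[0,0,0,0,-7.1,0],[0,0,0,0,-7.1,0],[0,0,0,0,-7.1,0],[0,0,0,0,-7.1,0],[0,0,0,0,-7.1,0],[0,0,0,0,-7.1,0],[0,0,0,0,0,0]],
])

```text
time: 7.15
ee_pos: [0.5489, -0.0415, 0.3105]
eef_rot: [-0.702, -0.082, 0.083, 0.702]
ft_force: [0.4, -0.2, -0.2]
width: 0.0564
```

```bash
python3 - <<'E'
from h import *
s=st(); plan(.553,-.039,.27,13)
print(Ro.from_quat(s["eef_rot"]).as_matrix().round(4))
E
```

```text
7.15 [ 0.5489 -0.0415  0.3105] [-0.702 -0.082  0.083  0.702] [ 0.4 -0.2 -0.2] 0.0564
shift mm [ 4.6 40.5  1.5] jaw now 13.4 tilt 0.06 j1,7 [0.65 0.12] world turn -0.4 => about tool y 0.4 
[[ 9.729e-01 -1.100e-03 -2.312e-01]
 [ 2.312e-01  1.000e-04  9.729e-01]
 [-1.100e-03 -1.000e+00  4.000e-04]]
```

Emit:
arm_command([
  [[0.0046,0.02,0.0015,0,0,0],[0,0.02,0,0,0,0],[0,0.02,0,0,0,0],[0,0.02,0,0,0,0],[0,0.02,0,0,0,0],[0,0.018,0,0,0,0],[0,0,0,0,0,0]],
])

```text
time: 7.73
ee_pos: [0.5512, -0.0391, 0.1895]
eef_rot: [-0.702, -0.077, 0.081, 0.703]
ft_force: [-1.3, -0.7, -0.2]
width: 0.0567
```

Emit:
arm_command([
  [[0,0,0,0,0,0],[0,0,0,0,0,0],[0,0,0,0,0,0],[0,0,0,0,0,0],[0,0,0,0,0,0],[0,0,0,0,0,0],[0,0,0,0,0,0],[0,0,0,0,0,0]],
], hand=0.2, grip_force=6)

```text
time: 8.4
ee_pos: [0.5538, -0.0387, 0.1941]
eef_rot: [0.703, 0.081, -0.08, -0.702]
ft_force: [-1.0, 0.2, 4.9]
width: 0.0277
```

```bash
python3 - <<'E'
from h import *
s=st(); d=np.array(s["ee_pos"])[:2]-[.580,-.158]; print(np.linalg.norm(d),np.degrees(np.arctan2(d[1],d[0]))%360); plan(*s["ee_pos"])
E
```

```text
8.4 [ 0.5538 -0.0387  0.1941] [ 0.703  0.081 -0.08  -0.702] [-1.   0.2  4.9] 0.0277
0.12214940479170246 102.40672555920952
shift mm [0. 0. 0.] jaw now 13.1 tilt 0.06 j1,7 [0.63 0.07]
```

Emit:
arm_command([
  [[-0.0115,0,-0.0004,0,-5.5,0],[-0.0115,0,-0.0004,0,-5.5,0],[-0.0115,0,-0.0004,0,-5.5,0],[-0.0115,0,-0.0004,0,-5.5,0],[-0.0115,0,-0.0004,0,-5.5,0]],
])

```text
time: 8.82
ee_pos: [0.5023, -0.0636, 0.1941]
eef_rot: [0.663, 0.247, -0.246, -0.662]
ft_force: [1.4, -0.0, 4.9]
width: 0.0279
```

```bash
python3 - <<'E'
from h import *
s=st(); d=np.array(s["ee_pos"])[:2]-[.580,-.158]; print(np.linalg.norm(d),np.degrees(np.arctan2(d[1],d[0]))%360); plan(*s["ee_pos"])
E
```

```text
8.82 [ 0.5023 -0.0636  0.1941] [ 0.663  0.247 -0.246 -0.662] [ 1.4 -0.   4.9] 0.0279
0.12228758474087316 129.47282755999845
shift mm [0. 0. 0.] jaw now 40.9 tilt 0.09 j1,7 [0.79 0.65]
```

Emit:
arm_command([
  [[-0.0115,0,-0.0004,0,-5.5,0],[-0.0115,0,-0.0004,0,-5.5,0],[-0.0115,0,-0.0004,0,-5.5,0],[-0.0115,0,-0.0004,0,-5.5,0],[-0.0115,0,-0.0004,0,-5.5,0],[-0.009,0,-0.0004,0,-5.5,0],[-0.009,0,-0.0004,0,-4.5,0],[0,0,0,0,0,0],[0,0,0,0,0,0]],
])

```text
time: 9.57
ee_pos: [0.4638, -0.1243, 0.194]
eef_rot: [-0.548, -0.447, 0.445, 0.55]
ft_force: [0.7, 13.8, 4.6]
width: 0.0302
```

```bash
python3 - <<'E'
from h import *
s=st(); d=np.array(s["ee_pos"])[:2]-[.580,-.158]; print(np.linalg.norm(d),np.degrees(np.arctan2(d[1],d[0]))%360); plan(*s["ee_pos"])
c=vision.camera("scene");cv2.imwrite("pics/s5.png",cv2.resize(c["pixels"][100:400,0:400],None,fx=2,fy=2))
E
```

```text
9.57 [ 0.4638 -0.1243  0.194 ] [-0.548 -0.447  0.445  0.55 ] [ 0.7 13.8  4.6] 0.0302
0.12102447940729516 163.81382876986558
shift mm [0. 0. 0.] jaw now 78.2 tilt 0.2 j1,7 [0.95 1.49]
```

View pics/s5.png

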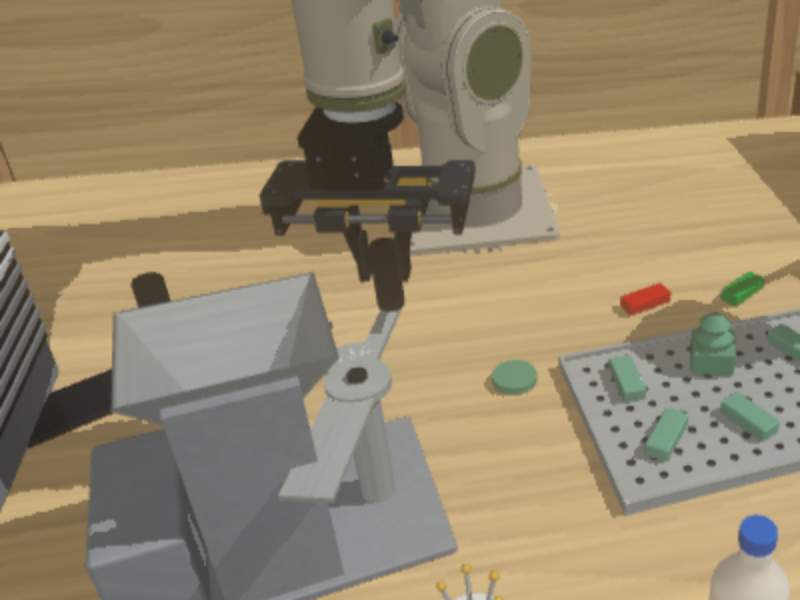

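Emit:
arm_command([
  [[0,0,0,0,0,0],[0,0,0,0,0,0],[0,0,0,0,0,0],[0,-0.02,0,0,0,0],[0,-0.03,0,0,0,0],[0,-0.03,0,0,0,0],[0,-0.03,0,0,0,0],[0,0,0,0,0,0]],
], hand=0.6)

```text
time: 10.28
ee_pos: [0.4649, -0.1275, 0.3088]
eef_rot: [0.552, 0.446, -0.444, -0.547]
ft_force: [0.1, 0.7, -1.2]
width: 0.0517
```

```bash
python3 - <<'E'
from h import *
s=st(); plan(.4727,.1284,.12,92.2)
c=vision.camera("top");cv2.imwrite("pics/t6.png",c["pixels"])
for q in blanks(c)[0]: print(q)
E
```

```text
10.28 [ 0.4649 -0.1275  0.3088] [ 0.552  0.446 -0.444 -0.547] [ 0.1  0.7 -1.2] 0.0517
shift mm [252.3 188.   46.8] jaw now 78.0 tilt 0.41 j1,7 [0.97 1.54] world turn 14.2 => about tool y -14.2 
([300.6, 529.2, 103.0, 72.8], 25.9, [147.0, 334.0], 1107.0)
([424.5, 3.6, 48.6, 46.3], 88.4, [380.0, 270.0], 390.5)
([454.3, 345.4, 66.0, 27.5], 27.9, [225.0, 261.0], 317.0)
([457.2, 240.3, 51.6, 51.3], -16.8, [273.0, 259.0], 484.5)
([472.8, 128.4, 64.8, 27.3], 2.5, [323.0, 250.0], 322.5)
([559.0, 344.8, 64.5, 27.1], -16.4, [225.0, 214.0], 313.0)
([565.6, 245.9, 66.5, 27.7], 27.6, [269.0, 210.0], 327.0)
([573.4, 148.2, 64.9, 27.8], -35.5, [313.0, 205.0], 322.5)
([901.5, 434.7, 48.3, 45.5], -1.9, [182.0, 65.0], 364.0)
```

View pics/t6.png

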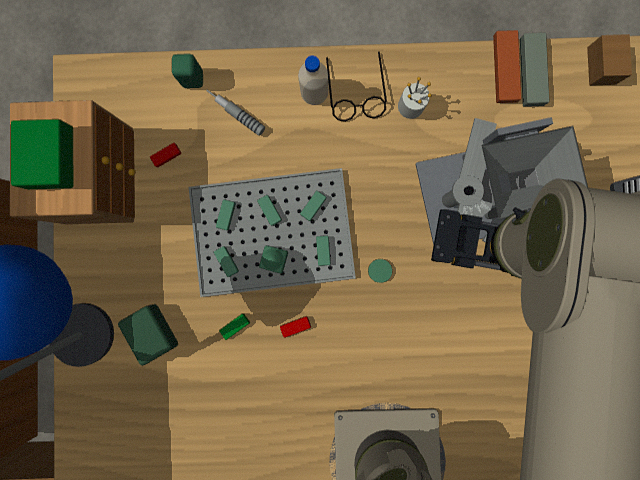

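Emit:
arm_command([
  [[0.0315,0.01,0.0058,0,0,0],[0.0315,0.01,0.0058,0,0,0],[0.0315,0.01,0.0058,0,0,0],[0.0315,0.01,0.0058,0,0,0],[0.0315,0.01,0.0058,0,0,0],[0.0315,0.01,0.0058,0,0,0],[0.0315,0.01,0.0058,0,0,0],[0.0315,0.01,0.0058,0,0,0],[0,0,0,0,-7.1,0],[0,0,0,0,-7.1,0],[0,0,0,0,0,0]],
])

```text
time: 11.25
ee_pos: [0.4692, 0.1294, 0.2223]
eef_rot: [-0.488, -0.511, 0.512, 0.489]
ft_force: [-0.3, -0.9, 0.4]
width: 0.0521
```

```bash
cat >> h.py <<'E'
def err():
    s=readout.read_state(); R=Ro.from_quat(s["eef_rot"]).as_matrix()
    # small rotation (tool frame rotvec, deg) that makes tool y point straight down
    ax=np.cross(R[:,1],[0,0,-1.]); print("fix tilt rotvec tool deg",np.degrees(R.T@ax).round(2))
E
python3 - <<'E'
from h import *
s=st(); plan(.4727,.1284,.07,92.4); err()
E
```

```text
11.25 [0.4692 0.1294 0.2223] [-0.488 -0.511  0.512  0.489] [-0.3 -0.9  0.4] 0.0521
shift mm [ -1.2 152.3  -3.7] jaw now 92.7 tilt 0.11 j1,7 [0.67 1.17] world turn -0.3 => about tool y 0.3 
fix tilt rotvec tool deg [-0.11  0.    0.  ]
```

Emit:
arm_command([
  [[-0.0012,0.025,-0.0037,0,0,0],[0,0.025,0,0,0,0],[0,0.025,0,0,0,0],[0,0.025,0,0,0,0],[0,0.025,0,0,0,0],[0,0.025,0,0,0,0],[0,0,0,0,0,0],[0,0,0,0,0,0]],
])

```text
time: 11.92
ee_pos: [0.4727, 0.1278, 0.0729]
eef_rot: [-0.49, -0.508, 0.51, 0.492]
ft_force: [-0.6, 0.6, 1.0]
width: 0.0524
```

```bash
python3 - <<'E'
from h import *
s=st(); plan(.4727,.1284,.016,92.4); err()
c=vision.camera("scene");cv2.imwrite("pics/s7.png",cv2.resize(c["pixels"][180:380,220:480],None,fx=3,fy=3))
E
```

```text
11.92 [0.4727 0.1278 0.0729] [-0.49  -0.508  0.51   0.492] [-0.6  0.6  1. ] 0.0524
shift mm [ 0.6 56.9 -0.2] jaw now 92.1 tilt 0.16 j1,7 [0.54 0.99] world turn 0.3 => about tool y -0.3 
fix tilt rotvec tool deg [-0.16  0.    0.01]
```

View pics/s7.png

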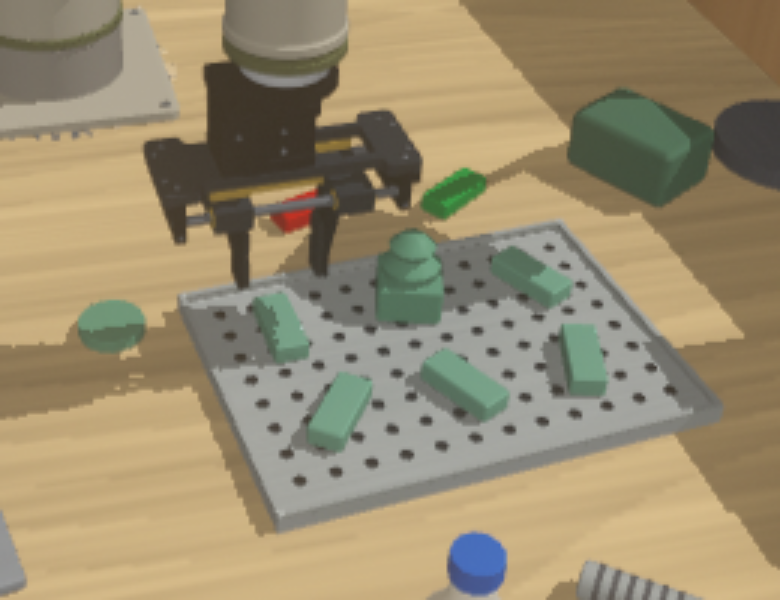

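Emit:
arm_command([
  [[0.0005,0.0185,0,0,0,0],[0,0.0185,0,0,0,0],[0,0.0185,0,0,0,0],[0,0,0,0,0,0],[0,0,0,0,0,0]],
])

```text
time: 12.38
ee_pos: [0.4741, 0.1288, 0.0192]
eef_rot: [0.49, 0.51, -0.509, -0.49]
ft_force: [0.3, 1.2, 0.3]
width: 0.0523
```

Emit:
arm_command([
  [[0,0,0,0,0,0],[0,0,0,0,0,0],[0,0,0,0,0,0],[0,0,0,0,0,0],[0,0,0,0,0,0],[0,0,0,0,0,0],[0,0,0,0,0,0],[0,0,0,0,0,0]],
], hand=0.1, grip_force=20)

```text
time: 13.05
ee_pos: [0.474, 0.1287, 0.0186]
eef_rot: [0.49, 0.51, -0.51, -0.49]
ft_force: [-2.0, -1.1, 6.3]
width: 0.0279
```

Emit:
arm_command([
  [[0,-0.02,0,0,0,0],[0,-0.035,0,0,0,0],[0,-0.035,0,0,0,0],[0,-0.035,0,0,0,0],[0,-0.035,0,0,0,0],[0,-0.035,0,0,0,0],[0,-0.035,0,0,0,0],[0,-0.035,0,0,0,0],[0,-0.035,0,0,0,0],[0,0,0,0,0,0]],
])

```text
time: 13.88
ee_pos: [0.4754, 0.1298, 0.3239]
eef_rot: [0.492, 0.512, -0.508, -0.488]
ft_force: [0.7, 0.9, -1.1]
width: 0.0277
```

```bash
python3 - <<'E'
from h import *
s=st(); plan(.598,-.256,.32,10.6); err()
E
```

```text
13.88 [0.4754 0.1298 0.3239] [ 0.492  0.512 -0.508 -0.488] [ 0.7  0.9 -1.1] 0.0277
shift mm [-390.4    4.7 -107.2] jaw now 92.3 tilt 0.44 j1,7 [0.71 1.21] world turn -81.7 => about tool y 81.7 
fix tilt rotvec tool deg [ 0.44 -0.    0.01]
```

Emit:
arm_command([
  [[-0.0325,0,-0.009,0.4,0,0],[-0.0325,0,-0.009,0,0,0],[-0.0325,0,-0.009,0,0,0],[-0.0325,0,-0.009,0,0,0],[-0.0325,0,-0.009,0,0,0],[-0.0325,0,-0.009,0,0,0],[-0.0325,0,-0.009,0,0,0],[-0.0325,0,-0.009,0,0,0],[-0.0325,0,-0.009,0,0,0],[-0.0325,0,-0.009,0,0,0],[-0.0325,0,-0.009,0,0,0],[-0.0325,0,-0.009,0,0,0]],
])

```text
time: 14.88
ee_pos: [0.597, -0.2584, 0.3166]
eef_rot: [-0.488, -0.508, 0.512, 0.492]
ft_force: [0.3, 0.3, -1.3]
width: 0.0274
```

Emit:
arm_command([
  [[0,0,0,0,6.8,0],[0,0,0,0,6.8,0],[0,0,0,0,6.8,0],[0,0,0,0,6.8,0],[0,0,0,0,6.8,0],[0,0,0,0,6.8,0],[0,0,0,0,6.8,0],[0,0,0,0,6.8,0],[0,0,0,0,6.8,0],[0,0,0,0,6.8,0],[0,0,0,0,6.8,0],[0,0,0,0,6.8,0]],
])

```text
time: 15.88
ee_pos: [0.5968, -0.2566, 0.3166]
eef_rot: [-0.704, -0.061, 0.066, 0.705]
ft_force: [0.8, 0.5, -1.4]
width: 0.0278
```

```bash
python3 - <<'E'
from h import *
s=st(); plan(.598,-.256,.26,10.6); err()
for n in ("scene","top"):
    c=vision.camera(n); u,v=(0,130) if n=="scene" else (360,60)
    cv2.imwrite(f"pics/{n}8.png",cv2.resize(c["pixels"][v:v+220,u:u+280],None,fx=2.5,fy=2.5))
E
```

```text
15.88 [ 0.5968 -0.2566  0.3166] [-0.704 -0.061  0.066  0.705] [ 0.8  0.5 -1.4] 0.0278
shift mm [ 1.8 56.6  0.3] jaw now 10.3 tilt 0.45 j1,7 [0.75 0.37] world turn 0.3 => about tool y -0.3 
fix tilt rotvec tool deg [-0.09  0.   -0.45]
```

View pics/scene8.png

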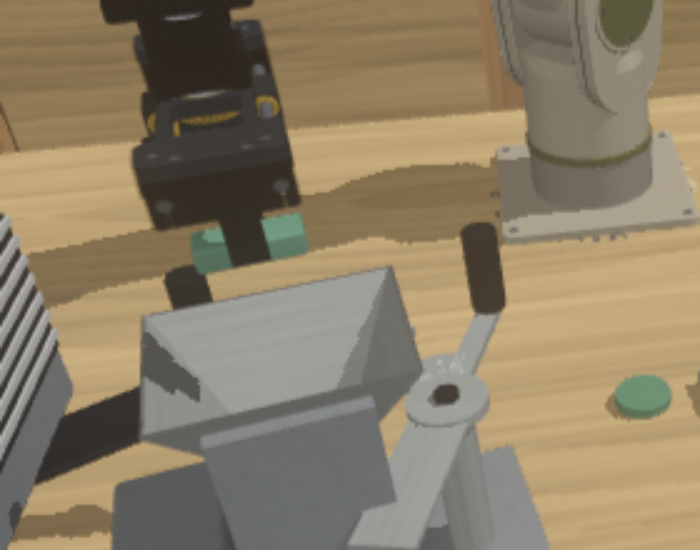

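View pics/top8.png

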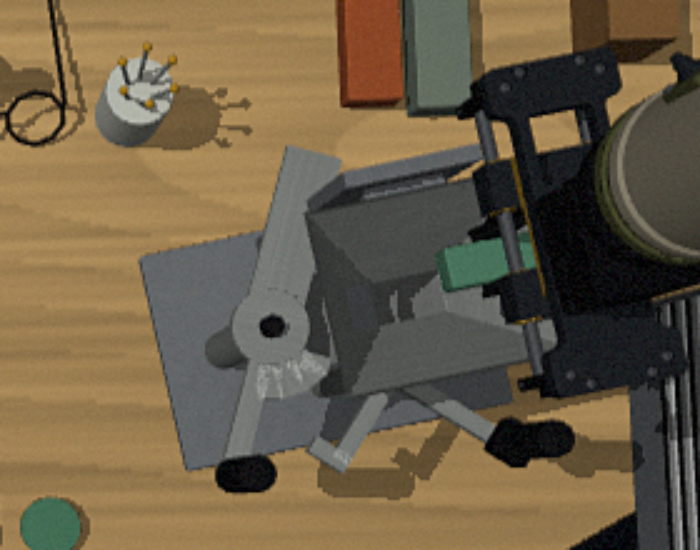

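Emit:
arm_command([
  [[0.0018,0.023,0,0,0,-0.4],[0,0.023,0,0,0,0],[0,0.023,0,0,0,0],[0,0.023,0,0,0,0],[0,0.023,0,0,0,0],[0,0,0,0,0,0],[0,0,0,0,0,0]],
])

```text
time: 16.57
ee_pos: [0.5978, -0.2562, 0.2015]
eef_rot: [-0.703, -0.066, 0.067, 0.705]
ft_force: [0.2, -0.7, -1.1]
width: 0.0276
```

```bash
python3 - <<'E'
from h import *
s=st(); plan(.598,-.256,.2,10.6); err()
E
```

```text
16.57 [ 0.5978 -0.2562  0.2015] [-0.703 -0.066  0.067  0.705] [ 0.2 -0.7 -1.1] 0.0276
shift mm [0.2 1.5 0.1] jaw now 10.8 tilt 0.18 j1,7 [0.77 0.35] world turn -0.2 => about tool y 0.2 
fix tilt rotvec tool deg [-0.14  0.   -0.11]
```

Release.

Emit:
arm_command([
  [[0,0,0,0,0,0],[0,0,0,0,0,0],[0,0,0,0,0,0],[0,0,0,0,0,0],[0,0,0,0,0,0],[0,0,0,0,0,0]],
], hand=0.44)

```text
time: 17.07
ee_pos: [0.5986, -0.2564, 0.2028]
eef_rot: [-0.704, -0.066, 0.066, 0.704]
ft_force: [0.5, -0.0, 0.2]
width: 0.0382
```

Emit:
arm_command([
  [[0,-0.03,0,0,0,0],[0,-0.03,0,0,0,0],[0,-0.03,0,0,0,0],[0,-0.03,0,0,0,0],[0,0,0,0,0,0]],
])

```text
time: 17.48
ee_pos: [0.6001, -0.2565, 0.3292]
eef_rot: [0.705, 0.068, -0.063, -0.703]
ft_force: [0.9, -0.8, 1.8]
width: 0.0378
```

```bash
python3 - <<'E'
from h import *
s=st(); plan(.5734,.1482,.3,53.5); err()
n="top"
c=vision.camera(n); u,v=(360,60)
cv2.imwrite(f"pics/{n}9.png",cv2.resize(c["pixels"][v:v+220,u:u+280],None,fx=2.5,fy=2.5))
for q in blanks(c)[0]: print(q)
E
```

```text
17.48 [ 0.6001 -0.2565  0.3292] [ 0.705  0.068 -0.063 -0.703] [ 0.9 -0.8  1.8] 0.0378
shift mm [ 48.3  28.2 402.8] jaw now 10.7 tilt 0.48 j1,7 [0.75 0.37] world turn 42.8 => about tool y -42.8 
fix tilt rotvec tool deg [0.2  0.   0.43]
([299.8, 529.3, 103.4, 71.2], 27.6, [147.0, 333.0], 1097.0)
([424.5, 3.6, 48.6, 46.3], 88.4, [380.0, 270.0], 390.5)
([454.7, 345.9, 64.4, 27.1], 27.9, [225.0, 261.0], 311.5)
([457.3, 240.4, 51.3, 51.3], -17.4, [273.0, 259.0], 477.5)
([559.0, 344.8, 64.5, 27.1], -16.4, [225.0, 214.0], 312.0)
([566.3, 246.3, 65.5, 27.5], 27.6, [269.0, 210.0], 323.5)
([573.1, 148.4, 65.5, 27.8], -35.5, [313.0, 205.0], 323.5)
([605.9, -278.2, 26.8, 19.9], -1.7, [505.0, 185.0], 94.0)
([901.3, 433.7, 48.5, 43.1], -0.8, [183.0, 65.0], 346.5)
```

View pics/top9.png

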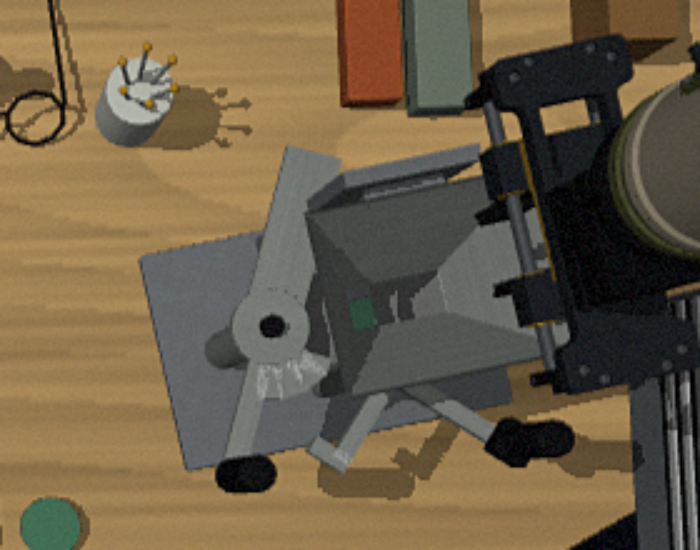

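Emit:
arm_command([
  [[0.0044,0.003,0.0366,0.2,0,0.4],[0.0044,0.003,0.0366,0,0,0],[0.0044,0.003,0.0366,0,0,0],[0.0044,0.003,0.0366,0,0,0],[0.0044,0.003,0.0366,0,0,0],[0.0044,0.003,0.0366,0,0,0],[0.0044,0.003,0.0366,0,0,0],[0.0044,0.003,0.0366,0,0,0],[0.0044,0.003,0.0366,0,0,0],[0.0044,0.003,0.0366,0,0,0],[0.0044,0.003,0.0366,0,0,0]],
], hand=0.6)

```text
time: 18.45
ee_pos: [0.5707, 0.1497, 0.2897]
eef_rot: [-0.703, -0.063, 0.068, 0.705]
ft_force: [-0.4, -0.1, -0.3]
width: 0.0522
```

Emit:
arm_command([
  [[0,0.02,0,0,-7.1,0],[0,0.02,0,0,-7.1,0],[0,0.02,0,0,-7.1,0],[0,0.02,0,0,-7.1,0],[0,0.02,0,0,-7.1,0],[0,0.02,0,0,-7.1,0],[0,0,0,0,0,0],[0,0,0,0,0,0]],
])

```text
time: 19.12
ee_pos: [0.5697, 0.1482, 0.1697]
eef_rot: [-0.63, -0.313, 0.319, 0.635]
ft_force: [0.1, -0.4, 0.6]
width: 0.0523
```

```bash
python3 - <<'E'
from h import *
s=st(); plan(.5733,.1483,.018,53.5); err()
E
```

```text
19.12 [0.5697 0.1482 0.1697] [-0.63  -0.313  0.319  0.635] [ 0.1 -0.4  0.6] 0.0523
shift mm [  2.8 151.6  -4.4] jaw now 53.0 tilt 0.61 j1,7 [0.38 0.35] world turn 0.5 => about tool y -0.5 
fix tilt rotvec tool deg [-0.57  0.   -0.22]
```

Emit:
arm_command([
  [[0.0022,0,-0.0029,-0.57,-0.5,-0.2],[0,0.024,0,0,0,0],[0,0.024,0,0,0,0],[0,0.024,0,0,0,0],[0,0.024,0,0,0,0],[0,0,0,0,0,0],[0,0,0,0,0,0]],
])

```text
time: 19.7
ee_pos: [0.5746, 0.1488, 0.0754]
eef_rot: [0.631, 0.32, -0.318, -0.631]
ft_force: [1.2, 0.5, 1.5]
width: 0.0522
```

```bash
python3 - <<'E'
from h import *
s=st(); plan(.5733,.1483,.018,53.5); err()
E
```

```text
19.7 [0.5746 0.1488 0.0754] [ 0.631  0.32  -0.318 -0.631] [1.2 0.5 1.5] 0.0522
shift mm [-1.3 57.4  0.8] jaw now 53.7 tilt 0.14 j1,7 [0.33 0.3 ] world turn -0.2 => about tool y 0.2 
fix tilt rotvec tool deg [0.12 0.   0.08]
```

Emit:
arm_command([
  [[-0.001,0.019,0.0005,0,0,0],[0,0.019,0,0,0,0],[0,0.019,0,0,0,0],[0,0,0,0,0,0],[0,0,0,0,0,0]],
])

```text
time: 20.12
ee_pos: [0.5744, 0.1485, 0.0194]
eef_rot: [0.631, 0.321, -0.318, -0.63]
ft_force: [0.8, 0.5, 1.1]
width: 0.052
```

Emit:
arm_command([
  [[0,0,0,0,0,0],[0,0,0,0,0,0],[0,0,0,0,0,0],[0,0,0,0,0,0],[0,0,0,0,0,0],[0,0,0,0,0,0],[0,0,0,0,0,0],[0,0,0,0,0,0]],
], hand=0.1)

```text
time: 20.78
ee_pos: [0.5739, 0.1483, 0.0184]
eef_rot: [0.631, 0.321, -0.319, -0.63]
ft_force: [-0.8, -0.1, 6.6]
width: 0.0282
```

Emit:
arm_command([
  [[0,-0.02,0,0,0,0],[0,-0.035,0,0,0,0],[0,-0.035,0,0,0,0],[0,-0.035,0,0,0,0],[0,-0.035,0,0,0,0],[0,-0.035,0,0,0,0],[0,-0.035,0,0,0,0],[0,-0.035,0,0,0,0],[0,-0.035,0,0,0,0],[0,0,0,0,0,0]],
])

```text
time: 21.62
ee_pos: [0.5742, 0.1494, 0.3245]
eef_rot: [0.632, 0.323, -0.316, -0.63]
ft_force: [1.4, 1.5, -1.0]
width: 0.0274
```

```bash
python3 - <<'E'
from h import *
s=st(); plan(.598,-.256,.32,10.6); err()
E
```

```text
21.62 [0.5742 0.1494 0.3245] [ 0.632  0.323 -0.316 -0.63 ] [ 1.4  1.5 -1. ] 0.0274
shift mm [-313.     3.9 -258.8] jaw now 53.8 tilt 0.62 j1,7 [0.38 0.41] world turn -43.2 => about tool y 43.2 
fix tilt rotvec tool deg [0.42 0.   0.46]
```

Emit:
arm_command([
  [[-0.0261,0,-0.0216,0.4,0,0.4],[-0.0261,0,-0.0216,0,0,0],[-0.0261,0,-0.0216,0,0,0],[-0.0261,0,-0.0216,0,0,0],[-0.0261,0,-0.0216,0,0,0],[-0.0261,0,-0.0216,0,0,0],[-0.0261,0,-0.0216,0,0,0],[-0.0261,0,-0.0216,0,0,0],[-0.0261,0,-0.0216,0,0,0],[-0.0261,0,-0.0216,0,0,0],[-0.0261,0,-0.0216,0,0,0],[-0.0261,0,-0.0216,0,0,0]],
])

```text
time: 22.62
ee_pos: [0.5963, -0.2594, 0.3176]
eef_rot: [-0.63, -0.317, 0.322, 0.632]
ft_force: [0.4, 0.2, 0.2]
width: 0.0275
```

Emit:
arm_command([
  [[0,0,0,0,7.1,0],[0,0,0,0,7.1,0],[0,0,0,0,7.1,0],[0,0,0,0,7.1,0],[0,0,0,0,7.1,0],[0,0,0,0,7.1,0],[0,0,0,0,0,0],[0,0,0,0,0,0]],
])

```text
time: 23.28
ee_pos: [0.5965, -0.2576, 0.3177]
eef_rot: [0.704, 0.067, -0.073, -0.703]
ft_force: [-0.6, 0.3, -0.4]
width: 0.0276
```

```bash
python3 - <<'E'
from h import *
s=st(); plan(.598,-.256,.2,10.6); err()
c=vision.camera("scene"); u,v=(0,130)
cv2.imwrite(f"pics/s10.png",cv2.resize(c["pixels"][v:v+220,u:u+280],None,fx=2.5,fy=2.5))
E
```

```text
23.28 [ 0.5965 -0.2576  0.3177] [ 0.704  0.067 -0.073 -0.703] [-0.6  0.3 -0.4] 0.0276
shift mm [  2.7 117.7   1.3] jaw now 11.4 tilt 0.46 j1,7 [0.77 0.38] world turn -0.8 => about tool y 0.8 
fix tilt rotvec tool deg [-0.    0.   -0.46]
```

View pics/s10.png

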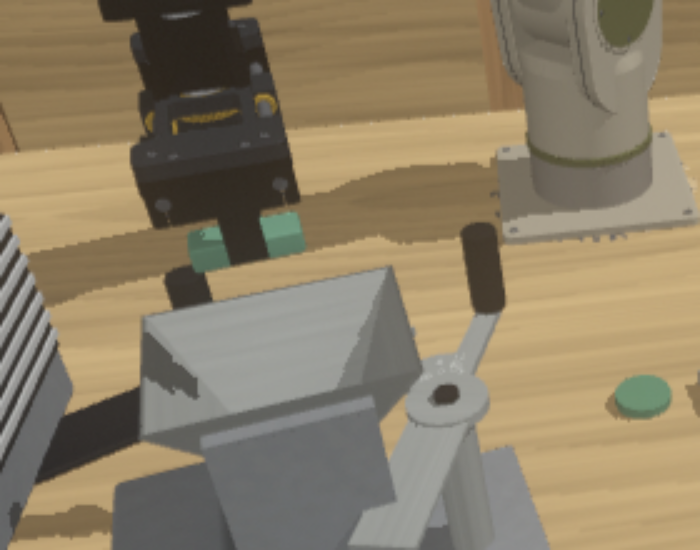

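Blank is centred in the jaws over the funnel. Descend, release, rise.

Emit:
arm_command([
  [[0.0018,0.0235,0.001,0,0.7,-0.4],[0,0.0235,0,0,0,0],[0,0.0235,0,0,0,0],[0,0.0235,0,0,0,0],[0,0.0235,0,0,0,0],[0,0,0,0,0,0],[0,0,0,0,0,0]],
])

```text
time: 23.92
ee_pos: [0.5974, -0.2563, 0.2]
eef_rot: [-0.704, -0.064, 0.066, 0.704]
ft_force: [0.2, -0.4, -0.2]
width: 0.0273
```

Emit:
arm_command([
  [[0,0,0,0,0,0],[0,0,0,0,0,0],[0,0,0,0,0,0],[0,0,0,0,0,0],[0,0,0,0,0,0],[0,0,0,0,0,0]],
], hand=0.44)

```text
time: 24.42
ee_pos: [0.5982, -0.2564, 0.201]
eef_rot: [0.704, 0.065, -0.064, -0.704]
ft_force: [0.1, -0.1, -0.1]
width: 0.0383
```

Emit:
arm_command([
  [[0,-0.03,0,0,0,0],[0,-0.03,0,0,0,0],[0,-0.03,0,0,0,0],[0,-0.03,0,0,0,0],[0,0,0,0,0,0]],
])

```text
time: 24.83
ee_pos: [0.5997, -0.2564, 0.3274]
eef_rot: [0.706, 0.067, -0.062, -0.703]
ft_force: [1.2, 0.4, 1.7]
width: 0.0383
```

```bash
python3 - <<'E'
from h import *
s=st(); plan(.566,.2461,.3,117.5); err()
n="top"
c=vision.camera(n); u,v=(360,60)
cv2.imwrite(f"pics/{n}11.png",cv2.resize(c["pixels"][v:v+220,u:u+280],None,fx=2.5,fy=2.5))
for q in blanks(c)[0]: print(q)
E
```

```text
24.83 [ 0.5997 -0.2564  0.3274] [ 0.706  0.067 -0.062 -0.703] [1.2 0.4 1.7] 0.0383
shift mm [ 57.8  25.6 500.4] jaw now 10.5 tilt 0.48 j1,7 [0.77 0.36] world turn -73.0 => about tool y 73.0 
fix tilt rotvec tool deg [0.26 0.   0.41]
([299.3, 529.7, 103.4, 72.4], 28.1, [146.0, 333.0], 1102.0)
([424.5, 3.6, 48.6, 46.3], 88.4, [380.0, 270.0], 391.5)
([453.9, 345.4, 66.3, 27.1], 27.9, [225.0, 261.0], 315.5)
([457.2, 240.2, 51.6, 51.5], -16.8, [272.0, 259.0], 460.5)
([559.1, 345.0, 64.4, 27.2], -15.8, [225.0, 215.0], 311.5)
([566.2, 246.2, 65.7, 27.6], 27.6, [269.0, 210.0], 325.5)
([611.5, -281.7, 36.2, 29.1], 8.7, [506.0, 182.0], 175.0)
([900.3, 433.8, 46.4, 43.1], -0.9, [183.0, 65.0], 353.5)
```

View pics/top11.png

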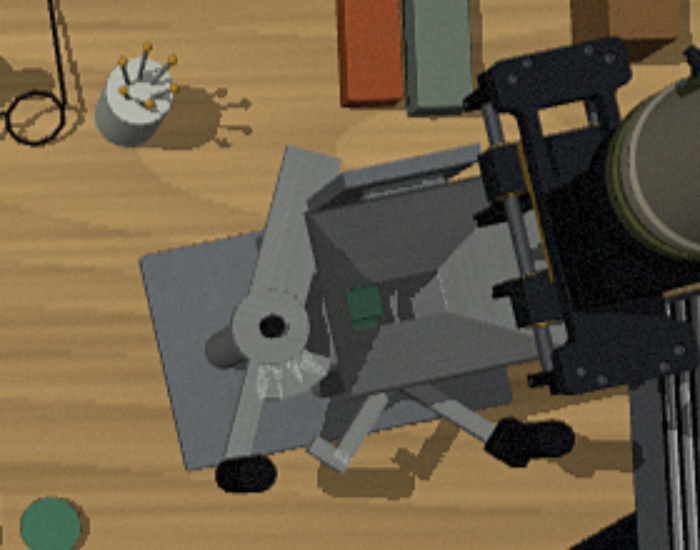

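Emit:
arm_command([
  [[0.0041,0.001,0.036,0.2,0,0.4],[0.0041,0.001,0.036,0,0,0],[0.0041,0.001,0.036,0,0,0],[0.0041,0.001,0.036,0,0,0],[0.0041,0.001,0.036,0,0,0],[0.0041,0.001,0.036,0,0,0],[0.0041,0.001,0.036,0,0,0],[0.0041,0.001,0.036,0,0,0],[0.0041,0.001,0.036,0,0,0],[0.0041,0.001,0.036,0,0,0],[0.0041,0.001,0.036,0,0,0],[0.0041,0.001,0.036,0,0,0]],
], hand=0.6)

```text
time: 25.88
ee_pos: [0.5673, 0.1788, 0.3087]
eef_rot: [-0.703, -0.061, 0.067, 0.705]
ft_force: [0.8, -0.7, 0.0]
width: 0.0525
```

Emit:
arm_command([
  [[0.0041,0,0.034,0,0,0],[0.0041,0,0.034,0,0,0],[0,0.01,0,0,7.1,0],[0,0.01,0,0,7.1,0],[0,0.01,0,0,7.1,0],[0,0.01,0,0,7.1,0],[0,0.01,0,0,7.1,0],[0,0.01,0,0,7.1,0],[0,0.01,0,0,7.1,0],[0,0.01,0,0,7.1,0],[0,0.01,0,0,7.1,0],[0,0.01,0,0,7.1,0]],
])

```text
time: 26.88
ee_pos: [0.5624, 0.2456, 0.2082]
eef_rot: [0.611, -0.361, 0.355, -0.608]
ft_force: [-1.4, 0.5, -0.7]
width: 0.0526
```

Emit:
arm_command([
  [[0,0.01,0,0,2,0],[0,0,0,0,0,0],[0,0,0,0,0,0]],
])

```text
time: 27.13
ee_pos: [0.5623, 0.2457, 0.1989]
eef_rot: [0.606, -0.37, 0.363, -0.603]
ft_force: [0.3, 0.4, -0.1]
width: 0.0526
```

```bash
cat >> h.py <<'E'
def fix(x,y,z,jaw):
    "shift in the levelled tool frame (after tilt fix)"
    s=st(); R=Ro.from_quat(s["eef_rot"]).as_matrix(); err()
    a=np.arctan2(R[1,0],R[0,0]); L=np.array([[np.cos(a),0,-np.sin(a)],[np.sin(a),0,np.cos(a)],[0,-1,0]])
    print("level shift mm",(L.T@(np.array([x,y,z])-s["ee_pos"])*1000).round(1),"turn tool y",-round((jaw-np.degrees(a)+90)%180-90,1),"j7",round(s["joint_positions"][6],2))
E
python3 - <<'E'
from h import *
fix(.566,.2462,.018,117.6)
E
```

```text
27.13 [0.5623 0.2457 0.1989] [ 0.606 -0.37   0.363 -0.603] [ 0.3  0.4 -0.1] 0.0526
fix tilt rotvec tool deg [ 0.45 -0.   -0.31]
level shift mm [  1.2 180.9   3.6] turn tool y -0.0 j7 -1.74
```

Emit:
arm_command([
  [[0.0012,0,0.0036,0.4,0,-0.3],[0,0.024,0,0,0,0],[0,0.024,0,0,0,0],[0,0.024,0,0,0,0],[0,0.024,0,0,0,0],[0,0.024,0,0,0,0],[0,0,0,0,0,0],[0,0,0,0,0,0]],
])

```text
time: 27.8
ee_pos: [0.5664, 0.2465, 0.0797]
eef_rot: [0.605, -0.367, 0.367, -0.605]
ft_force: [0.5, 0.7, 0.9]
width: 0.0523
```

```bash
python3 - <<'E'
from h import *
fix(.566,.2462,.018,117.6)
c=vision.camera("top")
for q in blanks(c)[0]: print(q)
E
```

```text
27.8 [0.5664 0.2465 0.0797] [ 0.605 -0.367  0.367 -0.605] [0.5 0.7 0.9] 0.0523
fix tilt rotvec tool deg [ 0.02  0.   -0.02]
level shift mm [ 0.1 61.7 -0.5] turn tool y -0.1 j7 -1.79
([299.4, 529.0, 103.4, 73.7], 28.1, [147.0, 333.0], 1124.5)
([424.5, 3.6, 48.6, 46.3], 88.4, [380.0, 271.0], 390.5)
([454.2, 345.2, 66.5, 27.5], 28.6, [225.0, 261.0], 322.5)
([611.2, -281.5, 36.8, 28.6], 8.7, [506.0, 182.0], 173.0)
([901.3, 433.7, 48.5, 43.1], -0.9, [183.0, 65.0], 365.0)
```

Emit:
arm_command([
  [[0,0.0205,-0.0005,0,0,0],[0,0.0205,0,0,0,0],[0,0.0205,0,0,0,0],[0,0,0,0,0,0],[0,0,0,0,0,0]],
])

```text
time: 28.27
ee_pos: [0.5668, 0.2467, 0.0196]
eef_rot: [-0.604, 0.367, -0.367, 0.605]
ft_force: [-0.1, -0.0, 0.7]
width: 0.0524
```

Emit:
arm_command([
  [[0,0,0,0,0,0],[0,0,0,0,0,0],[0,0,0,0,0,0],[0,0,0,0,0,0],[0,0,0,0,0,0],[0,0,0,0,0,0],[0,0,0,0,0,0],[0,0,0,0,0,0]],
], hand=0.1)

```text
time: 28.93
ee_pos: [0.5666, 0.2466, 0.0189]
eef_rot: [-0.604, 0.367, -0.367, 0.605]
ft_force: [-0.8, -0.8, 6.6]
width: 0.0278
```

Emit:
arm_command([
  [[0,-0.02,0,0,0,0],[0,-0.035,0,0,0,0],[0,-0.035,0,0,0,0],[0,-0.035,0,0,0,0],[0,-0.035,0,0,0,0],[0,-0.035,0,0,0,0],[0,-0.035,0,0,0,0],[0,-0.035,0,0,0,0],[0,-0.035,0,0,0,0],[0,0,0,0,0,0]],
])

```text
time: 29.77
ee_pos: [0.5674, 0.2476, 0.3256]
eef_rot: [-0.601, 0.365, -0.369, 0.607]
ft_force: [0.6, 1.1, -0.3]
width: 0.0277
```

```bash
python3 - <<'E'
from h import *
fix(.598,-.256,.32,10.6)
E
```

```text
29.77 [0.5674 0.2476 0.3256] [-0.601  0.365 -0.369  0.607] [ 0.6  1.1 -0.3] 0.0277
fix tilt rotvec tool deg [-0.59  0.    0.02]
level shift mm [ 461.     5.6 -205. ] turn tool y -73.1 j7 -1.71
```

Emit:
arm_command([
  [[0.033,0,-0.0147,-0.5,0,0],[0.033,0,-0.0147,0,0,0],[0.033,0,-0.0147,0,0,0],[0.033,0,-0.0147,0,0,0],[0.033,0,-0.0147,0,0,0],[0.033,0,-0.0147,0,0,0],[0.033,0,-0.0147,0,0,0],[0.033,0,-0.0147,0,0,0],[0.033,0,-0.0147,0,0,0],[0.033,0,-0.0147,0,0,0],[0.033,0,-0.0147,0,0,0],[0.033,0,-0.0147,0,0,0]],
])

```text
time: 30.77
ee_pos: [0.5917, -0.1882, 0.319]
eef_rot: [0.607, -0.369, 0.365, -0.602]
ft_force: [1.1, 0.4, -1.3]
width: 0.0278
```

Emit:
arm_command([
  [[0.033,0,-0.0147,0,0,0],[0.032,0,-0.014,0,0,0],[0,0,0,0,-7.1,0],[0,0,0,0,-7.1,0],[0,0,0,0,-7.1,0],[0,0,0,0,-7.1,0],[0,0,0,0,-7.1,0],[0,0,0,0,-7.1,0],[0,0,0,0,-7.1,0],[0,0,0,0,-7.1,0],[0,0,0,0,-7.1,0],[0,0,0,0,-7.1,0]],
])

```text
time: 31.77
ee_pos: [0.5964, -0.2573, 0.319]
eef_rot: [0.706, 0.051, -0.057, -0.704]
ft_force: [0.0, -0.4, -1.3]
width: 0.0278
```

Emit:
arm_command([
  [[0,0,0,0,-2,0],[0,0,0,0,0,0],[0,0,0,0,0,0]],
])

```text
time: 32.02
ee_pos: [0.5965, -0.2574, 0.3192]
eef_rot: [0.705, 0.061, -0.067, -0.703]
ft_force: [-0.8, -0.2, -0.7]
width: 0.0277
```

```bash
python3 - <<'E'
from h import *
fix(.598,-.256,.2,10.6)
c=vision.camera("scene"); u,v=(0,130)
cv2.imwrite(f"pics/s12.png",cv2.resize(c["pixels"][v:v+220,u:u+280],None,fx=2.5,fy=2.5))
E
```

```text
32.02 [ 0.5965 -0.2574  0.3192] [ 0.705  0.061 -0.067 -0.703] [-0.8 -0.2 -0.7] 0.0277
fix tilt rotvec tool deg [ 0.1   0.   -0.46]
level shift mm [  1.7 119.2   1.1] turn tool y -0.2 j7 0.37
```

View pics/s12.png

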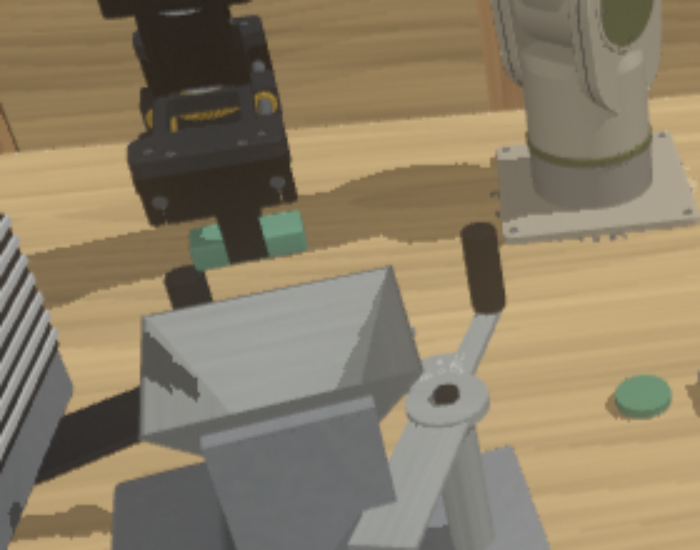

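Still held and centred over the funnel. Descend, release, rise.

Emit:
arm_command([
  [[0.0017,0.0235,0.001,0,0,-0.4],[0,0.0235,0,0,0,0],[0,0.0235,0,0,0,0],[0,0.0235,0,0,0,0],[0,0.0235,0,0,0,0],[0,0,0,0,0,0],[0,0,0,0,0,0]],
])

```text
time: 32.65
ee_pos: [0.5973, -0.2563, 0.2016]
eef_rot: [0.705, 0.063, -0.065, -0.704]
ft_force: [-0.2, -0.6, 0.6]
width: 0.0277
```

Emit:
arm_command([
  [[0,0,0,0,0,0],[0,0,0,0,0,0],[0,0,0,0,0,0],[0,0,0,0,0,0],[0,0,0,0,0,0],[0,0,0,0,0,0]],
], hand=0.44)

```text
time: 33.15
ee_pos: [0.598, -0.2564, 0.2025]
eef_rot: [0.705, 0.064, -0.064, -0.703]
ft_force: [-0.2, -0.3, 0.8]
width: 0.0379
```

Emit:
arm_command([
  [[0,-0.03,0,0,0,0],[0,-0.03,0,0,0,0],[0,-0.03,0,0,0,0],[0,-0.03,0,0,0,0],[0,0,0,0,0,0]],
])

```text
time: 33.57
ee_pos: [0.5996, -0.2562, 0.329]
eef_rot: [0.706, 0.067, -0.062, -0.702]
ft_force: [0.1, -0.4, 1.4]
width: 0.0383
```

```bash
python3 - <<'E'
from h import *
fix(.559,.3449,.3,74)
n="top"
c=vision.camera(n); u,v=(360,60)
cv2.imwrite(f"pics/{n}13.png",cv2.resize(c["pixels"][v:v+220,u:u+280],None,fx=2.5,fy=2.5))
for q in blanks(c)[0]: print(q)
E
```

```text
33.57 [ 0.5996 -0.2562  0.329 ] [ 0.706  0.067 -0.062 -0.702] [ 0.1 -0.4  1.4] 0.0383
fix tilt rotvec tool deg [0.38 0.   0.4 ]
level shift mm [ 69.1  29.  598.5] turn tool y -63.6 j7 0.38
([298.8, 529.6, 103.6, 73.0], 29.3, [147.0, 333.0], 1105.5)
([424.5, 4.7, 50.7, 46.3], 88.4, [380.0, 270.0], 394.5)
([454.3, 345.2, 65.7, 27.3], 29.8, [225.0, 261.0], 316.0)
([457.1, 240.3, 51.8, 51.3], -16.7, [272.0, 259.0], 482.0)
([559.1, 344.9, 64.5, 27.1], -16.1, [225.0, 214.0], 313.0)
([610.9, -287.8, 41.1, 34.0], -80.3, [509.0, 183.0], 235.0)
([901.4, 433.7, 48.3, 43.1], -0.8, [182.0, 65.0], 355.0)
```

View pics/top13.png

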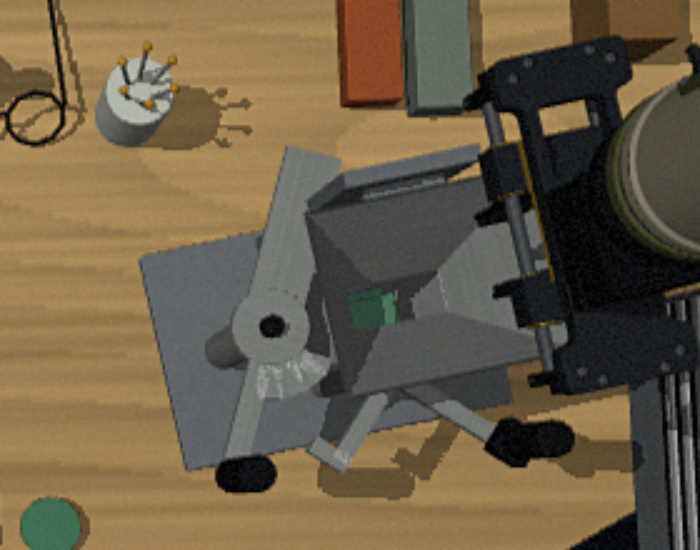

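Emit:
arm_command([
  [[0.0041,0,0.0352,0.4,0,0.4],[0.0041,0,0.0352,0,0,0],[0.0041,0,0.0352,0,0,0],[0.0041,0,0.0352,0,0,0],[0.0041,0,0.0352,0,0,0],[0.0041,0,0.0352,0,0,0],[0.0041,0,0.0352,0,0,0],[0.0041,0,0.0352,0,0,0],[0.0041,0,0.0352,0,0,0],[0.0041,0,0.0352,0,0,0],[0.0041,0,0.0352,0,0,0],[0.0041,0,0.0352,0,0,0]],
], hand=0.6)

```text
time: 34.62
ee_pos: [0.569, 0.1696, 0.3227]
eef_rot: [-0.703, -0.061, 0.067, 0.705]
ft_force: [0.9, 1.2, 0.5]
width: 0.0523
```

Emit:
arm_command([
  [[0.0041,0,0.0352,0,0,0],[0.0041,0,0.0352,0,0,0],[0.0041,0,0.0352,0,0,0],[0.0041,0,0.0352,0,0,0],[0.0041,0,0.0352,0,0,0],[0,0.02,0,0,-7.1,0],[0,0.02,0,0,-7.1,0],[0,0.02,0,0,-7.1,0],[0,0.02,0,0,-7.1,0],[0,0.02,0,0,-7.1,0]],
])

```text
time: 35.45
ee_pos: [0.5566, 0.3452, 0.2222]
eef_rot: [-0.648, -0.276, 0.281, 0.652]
ft_force: [0.5, 0.3, 0.6]
width: 0.0524
```

Emit:
arm_command([
  [[0,0.01,0,0,-7.1,0],[0,0.01,0,0,-7.1,0],[0,0.01,0,0,-7.1,0],[0,0.01,0,0,-6.8,0],[0,0,0,0,0,0],[0,0,0,0,0,0]],
])

```text
time: 35.95
ee_pos: [0.5562, 0.345, 0.1832]
eef_rot: [-0.562, -0.422, 0.427, 0.568]
ft_force: [-0.7, 0.3, -0.1]
width: 0.0524
```

```bash
python3 - <<'E'
from h import *
fix(.559,.3449,.018,73.9)
E
```

```text
35.95 [0.5562 0.345  0.1832] [-0.562 -0.422  0.427  0.568] [-0.7  0.3 -0.1] 0.0524
fix tilt rotvec tool deg [-0.61 -0.   -0.01]
level shift mm [  0.6 165.2  -2.7] turn tool y -0.1 j7 0.35
```

Emit:
arm_command([
  [[0.0006,0,-0.0027,-0.6,0,0],[0,0.022,0,0,0,0],[0,0.022,0,0,0,0],[0,0.022,0,0,0,0],[0,0.022,0,0,0,0],[0,0.022,0,0,0,0],[0,0,0,0,0,0],[0,0,0,0,0,0]],
])

```text
time: 36.62
ee_pos: [0.5595, 0.3453, 0.0744]
eef_rot: [0.565, 0.426, -0.425, -0.565]
ft_force: [1.0, -0.2, 0.3]
width: 0.0525
```

```bash
python3 - <<'E'
from h import *
fix(.559,.3449,.018,73.9)
c=vision.camera("top")
for q in blanks(c)[0]: print(q)
c=vision.camera("scene")
cv2.imwrite(f"pics/s14.png",cv2.resize(c["pixels"][180:380,250:500],None,fx=3,fy=3))
E
```

```text
36.62 [0.5595 0.3453 0.0744] [ 0.565  0.426 -0.425 -0.565] [ 1.  -0.2  0.3] 0.0525
fix tilt rotvec tool deg [ 0.07 -0.    0.01]
level shift mm [-0.5 56.4  0.4] turn tool y 0.1 j7 0.3
([300.1, 528.9, 104.0, 72.8], 25.9, [147.0, 333.0], 1121.0)
([426.8, 3.5, 48.5, 41.9], 88.1, [380.0, 269.0], 339.0)
([610.7, -287.7, 41.8, 34.2], -79.1, [509.0, 183.0], 243.5)
([901.3, 433.7, 48.5, 43.1], -0.9, [183.0, 65.0], 365.5)
```

View pics/s14.png

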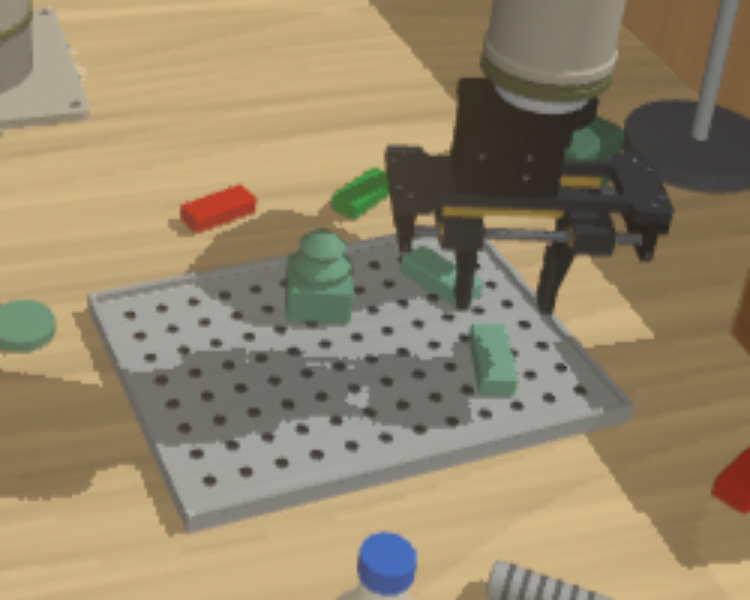

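Emit:
arm_command([
  [[-0.0005,0.0187,0.0004,0,0,0],[0,0.0187,0,0,0,0],[0,0.0187,0,0,0,0],[0,0,0,0,0,0],[0,0,0,0,0,0]],
])

```text
time: 37.13
ee_pos: [0.5595, 0.3453, 0.0192]
eef_rot: [0.565, 0.426, -0.425, -0.564]
ft_force: [0.0, 0.5, 0.8]
width: 0.0525
```

Emit:
arm_command([
  [[0,0,0,0,0,0],[0,0,0,0,0,0],[0,0,0,0,0,0],[0,0,0,0,0,0],[0,0,0,0,0,0],[0,0,0,0,0,0],[0,0,0,0,0,0],[0,0,0,0,0,0]],
], hand=0.1)

```text
time: 37.8
ee_pos: [0.5595, 0.3453, 0.0188]
eef_rot: [0.565, 0.427, -0.425, -0.564]
ft_force: [-0.4, -0.7, 6.6]
width: 0.0276
```

Emit:
arm_command([
  [[0,-0.02,0,0,0,0],[0,-0.035,0,0,0,0],[0,-0.035,0,0,0,0],[0,-0.035,0,0,0,0],[0,-0.035,0,0,0,0],[0,-0.035,0,0,0,0],[0,-0.035,0,0,0,0],[0,-0.035,0,0,0,0],[0,-0.035,0,0,0,0],[0,0,0,0,0,0]],
])

```text
time: 38.63
ee_pos: [0.5593, 0.3464, 0.3253]
eef_rot: [0.565, 0.429, -0.422, -0.564]
ft_force: [0.3, 1.3, 0.7]
width: 0.0278
```

```bash
python3 - <<'E'
from h import *
fix(.598,-.256,.32,10.6)
E
```

```text
38.63 [0.5593 0.3464 0.3253] [ 0.565  0.429 -0.422 -0.564] [0.3 1.3 0.7] 0.0278
fix tilt rotvec tool deg [0.37 0.   0.44]
level shift mm [-568.6    5.3 -202.8] turn tool y 63.4 j7 0.4
```

Emit:
arm_command([
  [[-0.0335,0,-0.0119,0.3,0,0.4],[-0.0335,0,-0.0119,0,0,0],[-0.0335,0,-0.0119,0,0,0],[-0.0335,0,-0.0119,0,0,0],[-0.0335,0,-0.0119,0,0,0],[-0.0335,0,-0.0119,0,0,0],[-0.0335,0,-0.0119,0,0,0],[-0.0335,0,-0.0119,0,0,0],[-0.0335,0,-0.0119,0,0,0],[-0.0335,0,-0.0119,0,0,0],[-0.0335,0,-0.0119,0,0,0],[-0.0335,0,-0.0119,0,0,0]],
])

```text
time: 39.63
ee_pos: [0.5852, -0.0828, 0.3195]
eef_rot: [0.565, 0.423, -0.428, -0.564]
ft_force: [1.0, 0.0, -0.2]
width: 0.0279
```

Emit:
arm_command([
  [[-0.0335,0,-0.0119,0,0,0],[-0.0335,0,-0.0119,0,0,0],[-0.0335,0,-0.0119,0,0,0],[-0.0335,0,-0.0119,0,0,0],[-0.0326,0,-0.0119,0,0,0],[0,0,0,0,7,0],[0,0,0,0,7,0],[0,0,0,0,7,0],[0,0,0,0,7,0],[0,0,0,0,7,0],[0,0,0,0,7,0],[0,0,0,0,7,0]],
])

```text
time: 40.63
ee_pos: [0.5969, -0.2573, 0.3199]
eef_rot: [0.692, 0.149, -0.154, -0.69]
ft_force: [0.1, 0.3, -1.3]
width: 0.0276
```

Emit:
arm_command([
  [[0,0,0,0,7,0],[0,0,0,0,7,0],[0,0,0,0,0,0],[0,0,0,0,0,0]],
])

```text
time: 40.97
ee_pos: [0.5969, -0.2573, 0.3202]
eef_rot: [0.705, 0.067, -0.072, -0.702]
ft_force: [-0.1, -0.2, -0.8]
width: 0.0279
```

```bash
python3 - <<'E'
from h import *
fix(.598,-.256,.2,10.6)
c=vision.camera("scene"); u,v=(0,130)
cv2.imwrite(f"pics/s15.png",cv2.resize(c["pixels"][v:v+220,u:u+280],None,fx=2.5,fy=2.5))
E
```

```text
40.97 [ 0.5969 -0.2573  0.3202] [ 0.705  0.067 -0.072 -0.702] [-0.1 -0.2 -0.8] 0.0279
fix tilt rotvec tool deg [ 0.21 -0.   -0.39]
level shift mm [  1.3 120.2   1.1] turn tool y 0.7 j7 0.35
```

View pics/s15.png

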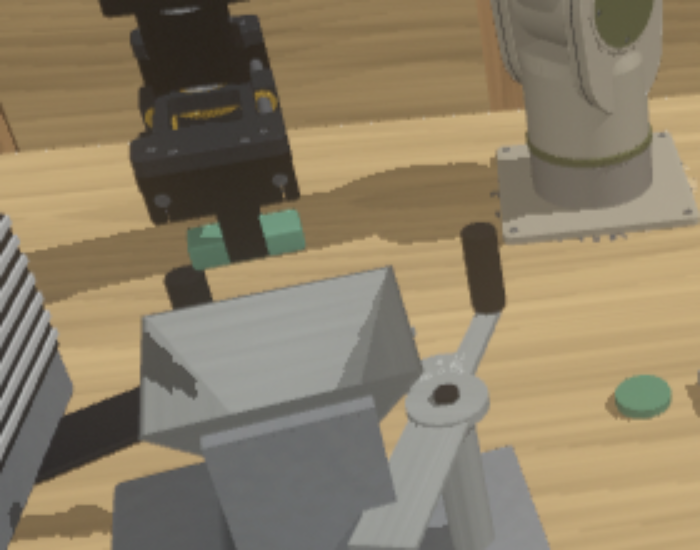

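Held, centred. Drop the fourth.

Emit:
arm_command([
  [[0.0013,0.0238,0.001,0.2,0.7,-0.4],[0,0.0238,0,0,0,0],[0,0.0238,0,0,0,0],[0,0.0238,0,0,0,0],[0,0.0238,0,0,0,0],[0,0,0,0,0,0],[0,0,0,0,0,0]],
])

```text
time: 41.6
ee_pos: [0.5975, -0.2563, 0.201]
eef_rot: [-0.704, -0.064, 0.065, 0.705]
ft_force: [0.0, -0.4, 1.0]
width: 0.0277
```

Emit:
arm_command([
  [[0,0,0,0,0,0],[0,0,0,0,0,0],[0,0,0,0,0,0],[0,0,0,0,0,0],[0,0,0,0,0,0],[0,0,0,0,0,0]],
], hand=0.44)

```text
time: 42.1
ee_pos: [0.5982, -0.2564, 0.2021]
eef_rot: [0.704, 0.064, -0.063, -0.704]
ft_force: [-0.7, -0.5, -0.1]
width: 0.0384
```

Emit:
arm_command([
  [[0,-0.03,0,0,0,0],[0,-0.03,0,0,0,0],[0,-0.03,0,0,0,0],[0,-0.03,0,0,0,0],[0,0,0,0,0,0]],
])

```text
time: 42.52
ee_pos: [0.5996, -0.2563, 0.3284]
eef_rot: [0.706, 0.067, -0.061, -0.703]
ft_force: [1.4, 0.3, 0.3]
width: 0.0382
```

```bash
python3 - <<'E'
from h import *
fix(.4543,.3453,.3,118.5)
n="top"
c=vision.camera(n); u,v=(360,60)
cv2.imwrite(f"pics/{n}16.png",cv2.resize(c["pixels"][v:v+220,u:u+280],None,fx=2.5,fy=2.5))
for q in blanks(c)[0]: print(q)
E
```

```text
42.52 [ 0.5996 -0.2563  0.3284] [ 0.706  0.067 -0.061 -0.703] [1.4 0.3 0.3] 0.0382
fix tilt rotvec tool deg [0.25 0.   0.48]
level shift mm [-34.8  28.4 617.9] turn tool y 71.9 j7 0.34
([299.1, 529.7, 103.5, 72.7], 28.6, [147.0, 334.0], 1104.0)
([424.5, 3.6, 48.6, 46.3], 88.4, [380.0, 270.0], 391.5)
([455.1, 345.6, 64.6, 27.3], 29.8, [225.0, 261.0], 313.5)
([457.2, 240.3, 51.3, 50.8], 73.3, [272.0, 259.0], 465.0)
([611.3, -289.4, 45.0, 32.0], -84.6, [510.0, 182.0], 245.0)
([902.5, 433.7, 46.1, 43.1], -0.8, [182.0, 64.0], 335.5)
```

View pics/top16.png

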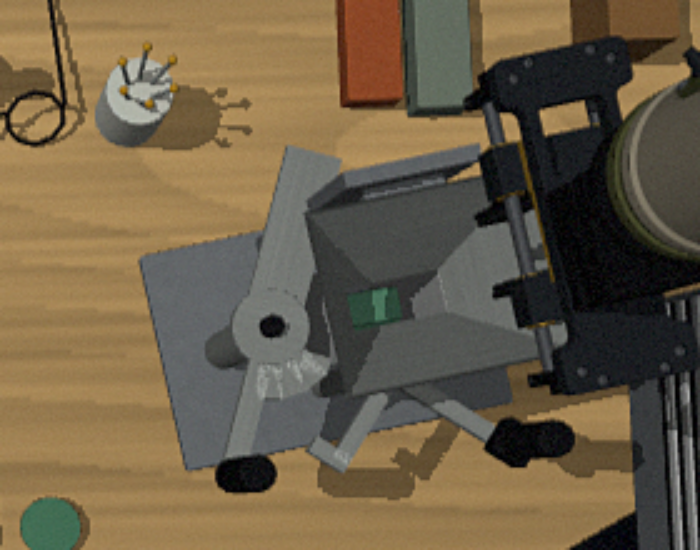

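Emit:
arm_command([
  [[-0.002,0,0.0363,0.2,0,0.4],[-0.002,0,0.0363,0,0,0],[-0.002,0,0.0363,0,0,0],[-0.002,0,0.0363,0,0,0],[-0.002,0,0.0363,0,0,0],[-0.002,0,0.0363,0,0,0],[-0.002,0,0.0363,0,0,0],[-0.002,0,0.0363,0,0,0],[-0.002,0,0.0363,0,0,0],[-0.002,0,0.0363,0,0,0],[-0.002,0,0.0363,0,0,0],[-0.002,0,0.0363,0,0,0]],
], hand=0.6)

```text
time: 43.57
ee_pos: [0.4951, 0.1691, 0.3223]
eef_rot: [-0.704, -0.061, 0.066, 0.705]
ft_force: [0.2, 0.9, 0.1]
width: 0.0521
```

Emit:
arm_command([
  [[-0.002,0,0.0363,0,0,0],[-0.002,0,0.0363,0,0,0],[-0.002,0,0.0363,0,0,0],[-0.002,0,0.0363,0,0,0],[-0.002,0,0.0363,0,0,0],[0,0.02,0,0,7.1,0],[0,0.02,0,0,7.1,0],[0,0.02,0,0,7.1,0],[0,0.02,0,0,7.1,0],[0,0.02,0,0,7.1,0]],
])

```text
time: 44.4
ee_pos: [0.4525, 0.3444, 0.2217]
eef_rot: [0.69, -0.159, 0.153, -0.69]
ft_force: [-1.0, -0.0, -0.8]
width: 0.0519
```

Emit:
arm_command([
  [[0,0.01,0,0,7.1,0],[0,0.01,0,0,7.1,0],[0,0.01,0,0,7.1,0],[0,0.01,0,0,7.1,0],[0,0,0,0,7.1,0],[0,0,0,0,0,0],[0,0,0,0,0,0]],
])

```text
time: 44.98
ee_pos: [0.4524, 0.3448, 0.1832]
eef_rot: [0.612, -0.358, 0.353, -0.61]
ft_force: [-0.6, 0.7, -0.3]
width: 0.0522
```

```bash
python3 - <<'E'
from h import *
fix(.4545,.3454,.018,118.6)
c=vision.camera("scene")
cv2.imwrite(f"pics/s17.png",cv2.resize(c["pixels"][180:380,250:500],None,fx=3,fy=3))
E
```

```text
44.98 [0.4524 0.3448 0.1832] [ 0.612 -0.358  0.353 -0.61 ] [-0.6  0.7 -0.3] 0.0522
fix tilt rotvec tool deg [ 0.3  -0.   -0.28]
level shift mm [  0.5 165.2   2.1] turn tool y 1.0 j7 -1.97
```

View pics/s17.png

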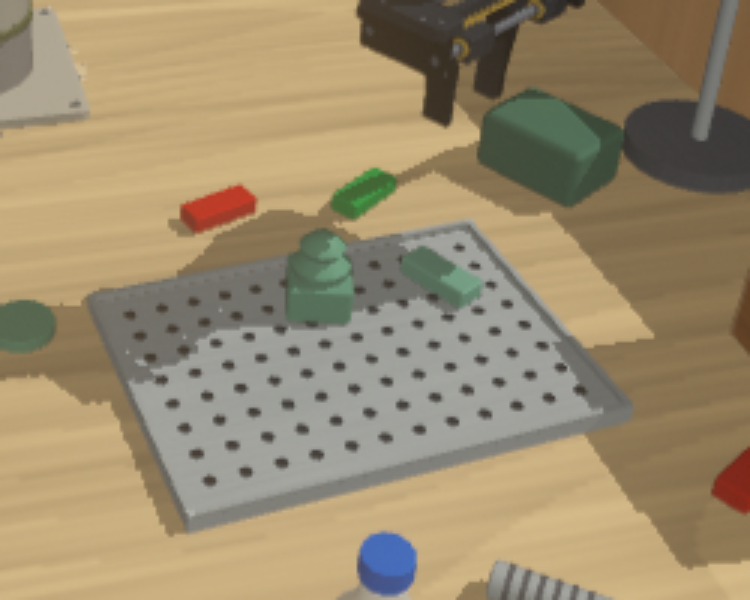

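Emit:
arm_command([
  [[0.0005,0,0.0021,0.3,1,-0.3],[0,0.022,0,0,0,0],[0,0.022,0,0,0,0],[0,0.022,0,0,0,0],[0,0.022,0,0,0,0],[0,0.022,0,0,0,0],[0,0,0,0,0,0],[0,0,0,0,0,0]],
])

```text
time: 45.7
ee_pos: [0.4544, 0.3453, 0.0734]
eef_rot: [0.608, -0.362, 0.362, -0.607]
ft_force: [-0.7, -0.4, -0.1]
width: 0.052
```

```bash
python3 - <<'E'
from h import *
fix(.4545,.3454,.018,118.6)
c=vision.camera("scene")
cv2.imwrite(f"pics/s18.png",cv2.resize(c["pixels"][180:380,250:500],None,fx=3,fy=3))
E
```

```text
45.7 [0.4544 0.3453 0.0734] [ 0.608 -0.362  0.362 -0.607] [-0.7 -0.4 -0.1] 0.052
fix tilt rotvec tool deg [0.05 0.   0.01]
level shift mm [-0.  55.4  0.1] turn tool y -0.2 j7 -2.06
```

View pics/s18.png

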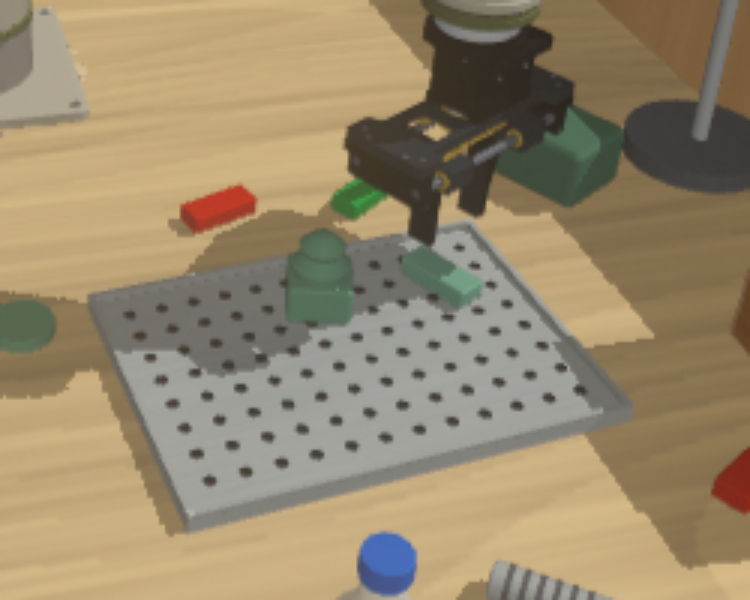

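Emit:
arm_command([
  [[0,0.018,0,0,0,0],[0,0.018,0,0,0,0],[0,0.0185,0,0,0,0],[0,0,0,0,0,0],[0,0,0,0,0,0]],
])

```text
time: 46.17
ee_pos: [0.4552, 0.3459, 0.0203]
eef_rot: [-0.607, 0.362, -0.362, 0.608]
ft_force: [-0.1, -0.3, 0.8]
width: 0.0522
```

Emit:
arm_command([
  [[0,0,0,0,0,0],[0,0,0,0,0,0],[0,0,0,0,0,0],[0,0,0,0,0,0],[0,0,0,0,0,0],[0,0,0,0,0,0],[0,0,0,0,0,0],[0,0,0,0,0,0]],
], hand=0.1)

```text
time: 46.83
ee_pos: [0.4551, 0.3458, 0.0198]
eef_rot: [-0.607, 0.362, -0.363, 0.608]
ft_force: [-0.5, -1.1, 5.8]
width: 0.0277
```

Emit:
arm_command([
  [[0,-0.02,0,0,0,0],[0,-0.035,0,0,0,0],[0,-0.035,0,0,0,0],[0,-0.035,0,0,0,0],[0,-0.035,0,0,0,0],[0,-0.035,0,0,0,0],[0,-0.035,0,0,0,0],[0,-0.035,0,0,0,0],[0,-0.035,0,0,0,0],[0,0,0,0,0,0]],
])

```text
time: 47.67
ee_pos: [0.4557, 0.3472, 0.326]
eef_rot: [-0.604, 0.361, -0.364, 0.61]
ft_force: [1.2, 0.4, -1.1]
width: 0.0279
```

```bash
python3 - <<'E'
from h import *
fix(.57,.32,.32,10.6)
fix(.598,-.256,.32,10.6)
E
```

```text
47.67 [0.4557 0.3472 0.326 ] [-0.604  0.361 -0.364  0.61 ] [ 1.2  0.4 -1.1] 0.0279
fix tilt rotvec tool deg [-0.54  0.   -0.05]
level shift mm [78.2  6.  87.6] turn tool y -72.2 j7 -1.95
47.67 [0.4557 0.3472 0.326 ] [-0.604  0.361 -0.364  0.61 ] [ 1.2  0.4 -1.1] 0.0279
fix tilt rotvec tool deg [-0.54  0.   -0.05]
level shift mm [ 598.4    6.  -161.4] turn tool y -72.2 j7 -1.95
```

Emit:
arm_command([
  [[0.0195,0,0.0219,-0.5,0,0],[0.0195,0,0.0219,0,0,0],[0.0195,0,0.0219,0,0,0],[0.0195,0,0.0219,0,0,0],[0.0325,0,-0.0156,0,0,0],[0.0325,0,-0.0156,0,0,0],[0.0325,0,-0.0156,0,0,0],[0.0325,0,-0.0156,0,0,0],[0.0325,0,-0.0156,0,0,0],[0.0325,0,-0.0156,0,0,0],[0.0325,0,-0.0156,0,0,0],[0.0325,0,-0.0156,0,0,0]],
])

```text
time: 48.67
ee_pos: [0.5821, 0.0285, 0.3193]
eef_rot: [0.61, -0.364, 0.361, -0.605]
ft_force: [0.3, 0.7, -0.7]
width: 0.0278
```

Emit:
arm_command([
  [[0.0325,0,-0.0156,0,0,0],[0.0325,0,-0.0156,0,0,0],[0.0325,0,-0.0156,0,0,0],[0.0325,0,-0.0156,0,0,0],[0.0325,0,-0.0156,0,0,0],[0.0325,0,-0.0156,0,0,0],[0.0325,0,-0.0156,0,0,0],[0.0325,0,-0.0156,0,0,0],[0,0,0,0,-7.1,0],[0,0,0,0,-7.1,0],[0,0,0,0,-7.1,0],[0,0,0,0,-7.1,0]],
])

```text
time: 49.67
ee_pos: [0.596, -0.2578, 0.32]
eef_rot: [0.68, -0.203, 0.198, -0.676]
ft_force: [-0.6, 0.1, -0.8]
width: 0.0278
```

Emit:
arm_command([
  [[0,0,0,0,-7.1,0],[0,0,0,0,-7.1,0],[0,0,0,0,-7.1,0],[0,0,0,0,-7.1,0],[0,0,0,0,-7.1,0],[0,0,0,0,-7.1,0],[0,0,0,0,-1,0],[0,0,0,0,0,0],[0,0,0,0,0,0]],
])

```text
time: 50.42
ee_pos: [0.5961, -0.2577, 0.3205]
eef_rot: [0.705, 0.06, -0.065, -0.703]
ft_force: [-0.5, 0.1, -1.4]
width: 0.0282
```

```bash
python3 - <<'E'
from h import *
fix(.598,-.256,.2,10.6)
c=vision.camera("scene"); u,v=(0,130)
cv2.imwrite(f"pics/s19.png",cv2.resize(c["pixels"][v:v+220,u:u+280],None,fx=2.5,fy=2.5))
E
```

```text
50.42 [ 0.5961 -0.2577  0.3205] [ 0.705  0.06  -0.065 -0.703] [-0.5  0.1 -1.4] 0.0282
fix tilt rotvec tool deg [ 0.14 -0.   -0.46]
level shift mm [  2.2 120.5   1.3] turn tool y -0.5 j7 0.33
```

View pics/s19.png

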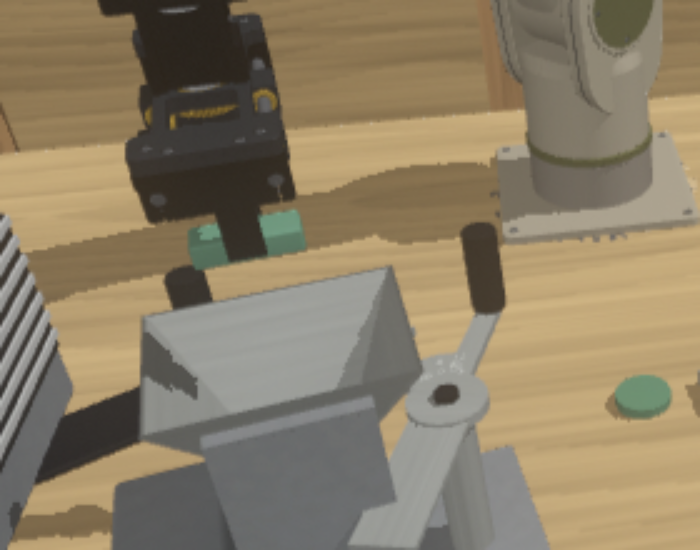

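Emit:
arm_command([
  [[0.0015,0.0238,0.001,0.1,-0.4,-0.4],[0,0.0238,0,0,0,0],[0,0.0238,0,0,0,0],[0,0.0238,0,0,0,0],[0,0.0238,0,0,0,0],[0,0,0,0,0,0],[0,0,0,0,0,0]],
])

```text
time: 51.05
ee_pos: [0.5966, -0.2565, 0.2013]
eef_rot: [0.704, 0.065, -0.067, -0.704]
ft_force: [-0.1, 0.9, 0.8]
width: 0.0279
```

Emit:
arm_command([
  [[0,0,0,0,0,0],[0,0,0,0,0,0],[0,0,0,0,0,0],[0,0,0,0,0,0],[0,0,0,0,0,0],[0,0,0,0,0,0]],
], hand=0.44)

```text
time: 51.55
ee_pos: [0.5974, -0.2567, 0.2023]
eef_rot: [0.704, 0.066, -0.066, -0.704]
ft_force: [0.2, -0.4, 0.7]
width: 0.038
```

Emit:
arm_command([
  [[0,-0.03,0,0,0,0],[0,-0.03,0,0,0,0],[0,-0.03,0,0,0,0],[0,-0.03,0,0,0,0],[0,0,0,0,0,0]],
])

```text
time: 51.97
ee_pos: [0.5989, -0.2565, 0.3285]
eef_rot: [0.706, 0.069, -0.064, -0.702]
ft_force: [0.0, 0.8, 0.9]
width: 0.0386
```

```bash
python3 - <<'E'
from h import *
fix(.464,-.124,.31,76)
n="top"
c=vision.camera(n); u,v=(460,120)
cv2.imwrite(f"pics/{n}20.png",cv2.resize(c["pixels"][v:v+110,u:u+140],None,fx=5,fy=5))
for q in blanks(c)[0]: print(q)
c=vision.camera("scene"); u,v=(0,200)
cv2.imwrite(f"pics/s20.png",cv2.resize(c["pixels"][v:v+220,u:u+280],None,fx=2.5,fy=2.5))
E
```

```text
51.97 [ 0.5989 -0.2565  0.3285] [ 0.706  0.069 -0.064 -0.702] [0.  0.8 0.9] 0.0386
fix tilt rotvec tool deg [0.29 0.   0.38]
level shift mm [-107.9   18.5  155.3] turn tool y -65.3 j7 0.34
([301.2, 528.9, 102.8, 72.8], 24.9, [147.0, 333.0], 1099.0)
([424.5, 3.6, 48.6, 46.3], 88.4, [380.0, 270.0], 390.5)
([457.3, 240.3, 51.6, 51.3], 72.5, [273.0, 259.0], 472.5)
([611.4, -293.4, 51.8, 33.1], -80.1, [511.0, 183.0], 295.0)
([901.4, 433.7, 48.3, 43.1], -0.8, [182.0, 64.0], 339.5)
```

View pics/top20.png

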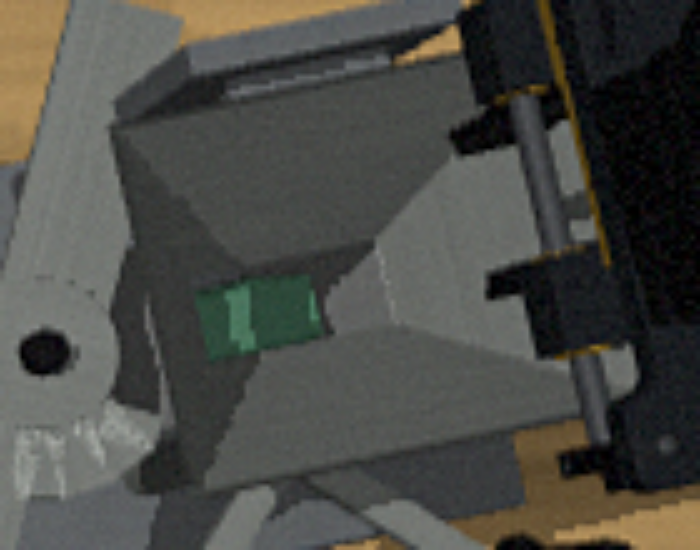

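View pics/s20.png

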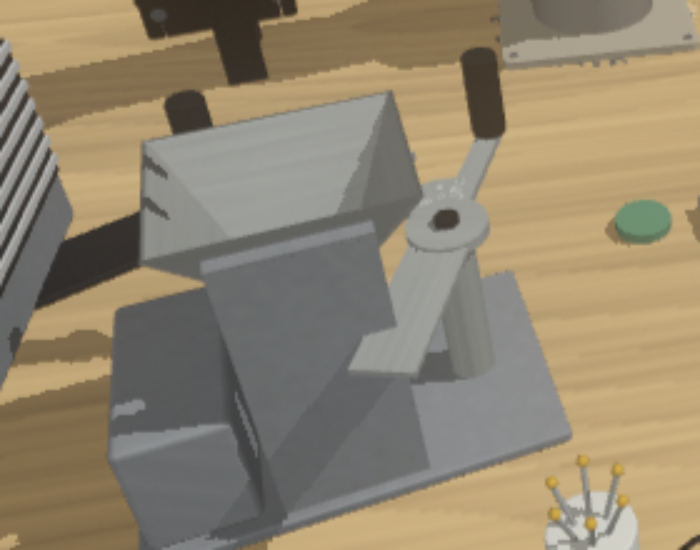

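```bash
python3 - <<'E'
from h import *
c=vision.camera("top"); a=np.radians(10.6); C=np.array([.598,-.256])
R=np.array([[np.cos(a),-np.sin(a)],[np.sin(a),np.cos(a)]])
im=cv2.resize(c["pixels"][120:230,460:600],None,fx=5,fy=5,interpolation=cv2.INTER_NEAREST)
for z,hx,hy,col in((.16,.017,.037,(0,0,255)),(.15,.032,.041,(255,0,0)),(.08,.032,.041,(0,255,255)),(.012,.032,.041,(255,0,255))):
    P=[proj(c,[*(C+R@np.array(s)*1),z]) for s in((-hx,-hy),(hx,-hy),(hx,hy),(-hx,hy))]
    P=((np.array(P)-[460,120]+.5)*5).astype(int); cv2.polylines(im,[P],True,col,1)
cv2.imwrite("pics/top21.png",im)
E
```

```text
(no output)
```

View pics/top21.png

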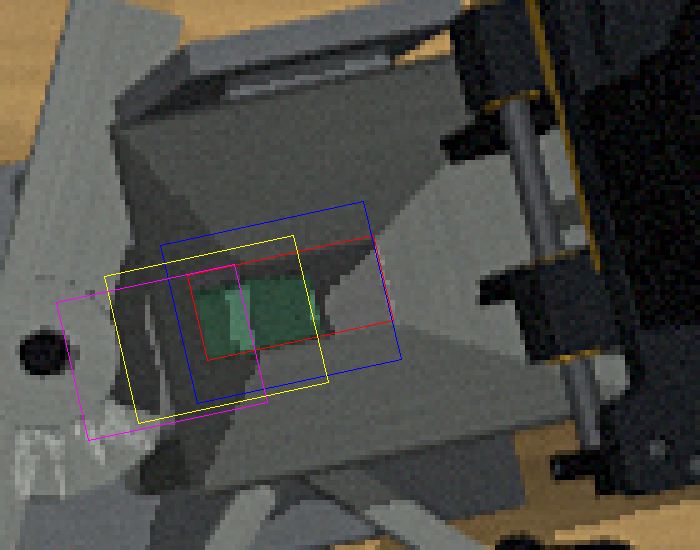

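Emit:
arm_command([
  [[-0.018,0,0.0259,0.3,0,0.4],[-0.018,0,0.0259,0,0,0],[-0.018,0,0.0259,0,0,0],[-0.018,0,0.0259,0,0,0],[-0.018,0,0.0259,0,0,0],[-0.018,0,0.0259,0,0,0],[0,0,0,0,-7.1,0],[0,0,0,0,-7.1,0],[0,0,0,0,-7.1,0],[0,0,0,0,-7.1,0],[0,0,0,0,-7.1,0],[0,0,0,0,-7.1,0]],
], hand=0.65, grip_force=6)

```text
time: 53.12
ee_pos: [0.4615, -0.1241, 0.3217]
eef_rot: [-0.628, -0.317, 0.322, 0.634]
ft_force: [-0.6, 0.2, -0.4]
width: 0.0564
```

Emit:
arm_command([
  [[0,0,0,0,-7.1,0],[0,0,0,0,-7.1,0],[0,0,0,0,-7.1,0],[0,0,0,0,-1,0],[0,0,0,0,0,0],[0,0,0,0,0,0]],
])

```text
time: 53.62
ee_pos: [0.4619, -0.124, 0.3225]
eef_rot: [-0.556, -0.431, 0.434, 0.562]
ft_force: [-0.4, 0.1, 0.3]
width: 0.0563
```

```bash
python3 - <<'E'
from h import *
fix(.464,-.124,.192,75)
E
```

```text
53.62 [ 0.4619 -0.124   0.3225] [-0.556 -0.431  0.434  0.562] [-0.4  0.1  0.3] 0.0563
fix tilt rotvec tool deg [-0.56 -0.    0.04]
level shift mm [  0.6 130.5  -2.1] turn tool y 0.4 j7 1.48
```

Emit:
arm_command([
  [[0.0006,0.01,-0.002,-0.5,0.4,0],[0,0.02,0,0,0,0],[0,0.02,0,0,0,0],[0,0.02,0,0,0,0],[0,0.02,0,0,0,0],[0,0.02,0,0,0,0],[0,0.02,0,0,0,0],[0,0,0,0,0,0]],
])

```text
time: 54.28
ee_pos: [0.4621, -0.1235, 0.1896]
eef_rot: [-0.559, -0.43, 0.432, 0.562]
ft_force: [-1.0, 0.1, 0.2]
width: 0.0565
```

Emit:
arm_command([
  [[0,0,0,0,0,0],[0,0,0,0,0,0],[0,0,0,0,0,0],[0,0,0,0,0,0],[0,0,0,0,0,0],[0,0,0,0,0,0],[0,0,0,0,0,0],[0,0,0,0,0,0]],
], hand=0.2)

```text
time: 54.95
ee_pos: [0.4647, -0.1232, 0.1937]
eef_rot: [0.56, 0.432, -0.431, -0.56]
ft_force: [0.5, 3.8, 5.6]
width: 0.0275
```

```bash
python3 - <<'E'
from h import *
s=st(); d=np.array(s["ee_pos"])[:2]-[.580,-.158]; print(np.linalg.norm(d),np.degrees(np.arctan2(d[1],d[0]))%360); plan(*s["ee_pos"])
E
```

```text
54.95 [ 0.4647 -0.1232  0.1937] [ 0.56   0.432 -0.431 -0.56 ] [0.5 3.8 5.6] 0.0275
0.1204091757306637 163.1994848192475
shift mm [0. 0. 0.] jaw now 75.3 tilt 0.08 j1,7 [0.98 1.43]
```

Emit:
arm_command([
  [[0.0115,0,-0.0009,0,5.5,0],[0.0115,0,-0.0009,0,5.5,0],[0.0115,0,-0.0009,0,5.5,0],[0.0115,0,-0.0009,0,5.5,0],[0.0115,0,-0.0009,0,5.5,0],[0.0115,0,-0.0009,0,5.5,0]],
])

```text
time: 55.45
ee_pos: [0.5013, -0.0669, 0.1935]
eef_rot: [0.661, 0.253, -0.253, -0.66]
ft_force: [-2.1, -0.4, 6.7]
width: 0.0275
```

```bash
python3 - <<'E'
from h import *
s=st(); d=np.array(s["ee_pos"])[:2]-[.580,-.158]; print(np.linalg.norm(d),np.degrees(np.arctan2(d[1],d[0]))%360); plan(*s["ee_pos"])
E
```

```text
55.45 [ 0.5013 -0.0669  0.1935] [ 0.661  0.253 -0.253 -0.66 ] [-2.1 -0.4  6.7] 0.0275
0.12035224871236071 130.80690986303094
shift mm [0. 0. 0.] jaw now 41.9 tilt 0.06 j1,7 [0.82 0.67]
```

Emit:
arm_command([
  [[0.0115,0,-0.0005,0,5.5,0],[0.0115,0,-0.0005,0,5.5,0],[0.0115,0,-0.0005,0,5.5,0],[0.0115,0,-0.0005,0,5.5,0],[0.0105,0,-0.0005,0,5,0],[0.0105,0,-0.0005,0,5,0],[0,0,0,0,0,0],[0,0,0,0,0,0]],
])

```text
time: 56.12
ee_pos: [0.5592, -0.039, 0.1927]
eef_rot: [0.705, 0.061, -0.064, -0.704]
ft_force: [-12.0, -4.1, 9.4]
width: 0.0304
```

```bash
python3 - <<'E'
from h import *
s=st(); d=np.array(s["ee_pos"])[:2]-[.580,-.158]; print(np.linalg.norm(d),np.degrees(np.arctan2(d[1],d[0]))%360); plan(*s["ee_pos"])
c=vision.camera("top");cv2.imwrite("pics/t22.png",cv2.resize(c["pixels"][120:300,380:600],None,fx=3,fy=3))
E
```

```text
56.12 [ 0.5592 -0.039   0.1927] [ 0.705  0.061 -0.064 -0.704] [-12.   -4.1   9.4] 0.0304
0.12083075037752389 99.91138142490938
shift mm [0. 0. 0.] jaw now 10.1 tilt 0.29 j1,7 [ 0.64 -0.  ]
```

View pics/t22.png

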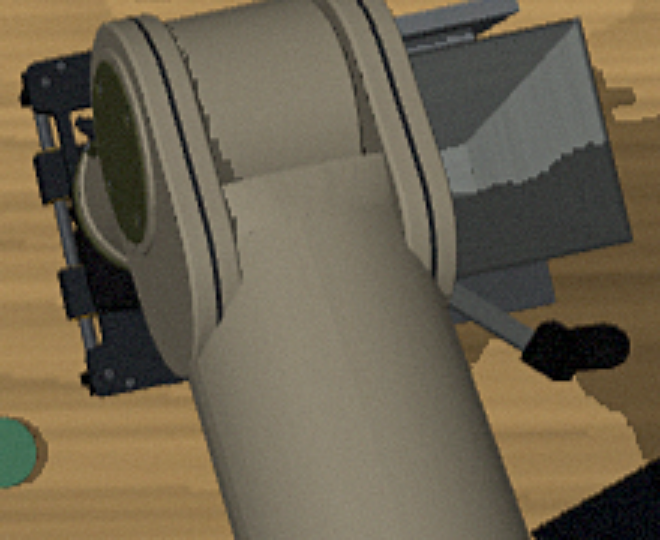

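Emit:
arm_command([
  [[0,0,0,0,0,0],[0,0,0,0,0,0],[0,0,0,0,0,0],[0,-0.02,0,0,0,0],[0,-0.03,0,0,0,0],[0,-0.035,0,0,0,0],[0,-0.035,0,0,0,0],[0,-0.015,0,0,0,0],[0,0,0,0,0,0]],
], hand=0.65)

```text
time: 56.92
ee_pos: [0.5621, -0.0369, 0.3321]
eef_rot: [0.704, 0.065, -0.061, -0.704]
ft_force: [0.2, 0.2, 0.1]
width: 0.0559
```

```bash
python3 - <<'E'
from h import *
fix(.485,-.336,.32,146.6)
E
```

```text
56.92 [ 0.5621 -0.0369  0.3321] [ 0.704  0.065 -0.061 -0.704] [0.2 0.2 0.1] 0.0559
fix tilt rotvec tool deg [ 0.07 -0.    0.35]
level shift mm [-129.1   12.1 -280.6] turn tool y 43.7 j7 0.04
```

Emit:
arm_command([
  [[-0.0143,0,-0.0312,0,0,0.3],[-0.0143,0,-0.0312,0,0,0],[-0.0143,0,-0.0312,0,0,0],[-0.0143,0,-0.0312,0,0,0],[-0.0143,0,-0.0312,0,0,0],[-0.0143,0,-0.0312,0,0,0],[-0.0143,0,-0.0312,0,0,0],[-0.0143,0,-0.0312,0,0,0],[-0.0143,0,-0.0312,0,0,0]],
])

```text
time: 57.67
ee_pos: [0.483, -0.3381, 0.3275]
eef_rot: [-0.704, -0.061, 0.065, 0.704]
ft_force: [0.9, 0.4, -0.1]
width: 0.0566
```

Emit:
arm_command([
  [[0,0,0,0,7.1,0],[0,0,0,0,7.1,0],[0,0,0,0,7.1,0],[0,0,0,0,7.1,0],[0,0,0,0,7.1,0],[0,0,0,0,7.1,0],[0,0,0,0,1,0],[0,0,0,0,0,0],[0,0,0,0,0,0]],
])

```text
time: 58.42
ee_pos: [0.4839, -0.3363, 0.328]
eef_rot: [0.678, -0.203, 0.2, -0.677]
ft_force: [0.1, -0.1, 0.1]
width: 0.0564
```

```bash
python3 - <<'E'
from h import *
fix(.486,-.3365,.197,146.4)
c=vision.camera("top");cv2.imwrite("pics/t23.png",cv2.resize(c["pixels"][120:300,380:640],None,fx=3,fy=3))
E
```

```text
58.42 [ 0.4839 -0.3363  0.328 ] [ 0.678 -0.203  0.2   -0.677] [ 0.1 -0.1  0.1] 0.0564
fix tilt rotvec tool deg [ 0.18  0.   -0.27]
level shift mm [  1.8 131.    1. ] turn tool y 0.5 j7 -0.14
```

View pics/t23.png

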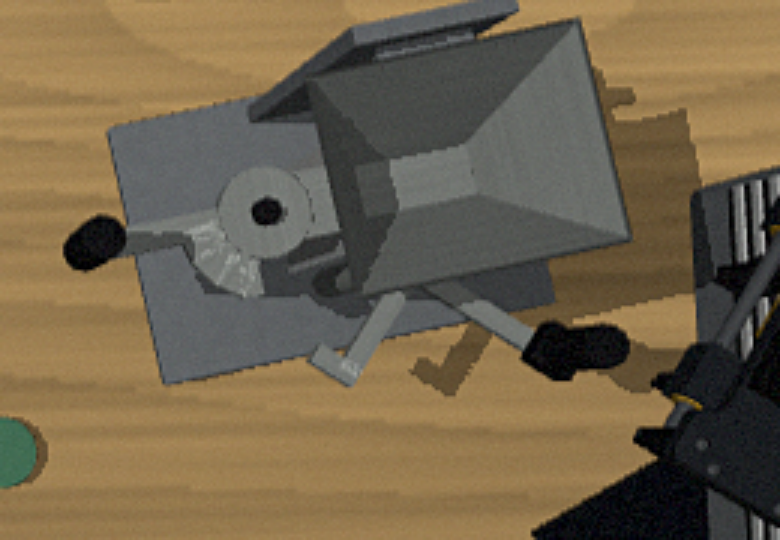

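Emit:
arm_command([
  [[0.0018,0.01,0.001,0.1,0.5,-0.2],[0,0.02,0,0,0,0],[0,0.02,0,0,0,0],[0,0.02,0,0,0,0],[0,0.02,0,0,0,0],[0,0.02,0,0,0,0],[0,0.02,0,0,0,0],[0,0,0,0,0,0]],
])

```text
time: 59.13
ee_pos: [0.4839, -0.3357, 0.1938]
eef_rot: [-0.676, 0.208, -0.203, 0.677]
ft_force: [-0.7, -0.5, -0.1]
width: 0.0568
```

Emit:
arm_command([
  [[0,0,0,0,0,0],[0,0,0,0,0,0],[0,0,0,0,0,0],[0,0,0,0,0,0],[0,0,0,0,0,0],[0,0,0,0,0,0],[0,0,0,0,0,0],[0,0,0,0,0,0]],
], hand=0.2)

```text
time: 59.8
ee_pos: [0.4845, -0.3358, 0.1993]
eef_rot: [0.677, -0.207, 0.204, -0.676]
ft_force: [-9.4, 6.4, 9.0]
width: 0.028
```

```bash
python3 - <<'E'
from h import *
s=st(); d=np.array(s["ee_pos"])[:2]-[.547,-.245]; print(np.linalg.norm(d),np.degrees(np.arctan2(d[1],d[0]))%360); plan(*s["ee_pos"])
E
```

```text
59.8 [ 0.4845 -0.3358  0.1993] [ 0.677 -0.207  0.204 -0.676] [-9.4  6.4  9. ] 0.028
0.11020284379367176 235.46698386314029
shift mm [0. 0. 0.] jaw now -33.8 tilt 0.25 j1,7 [ 0.95 -0.18]
```

Emit:
arm_command([
  [[-0.0077,0,0.0004,0,4,0],[-0.0077,0,0.0004,0,4,0],[-0.0077,0,0.0004,0,4,0],[-0.0077,0,0.0004,0,4,0],[-0.0077,0,0.0004,0,4,0],[-0.0077,0,0.0004,0,4,0]],
])

```text
time: 60.3
ee_pos: [0.4537, -0.3042, 0.1992]
eef_rot: [0.619, -0.343, 0.344, -0.617]
ft_force: [-1.4, -4.2, 0.9]
width: 0.028
```

```bash
python3 - <<'E'
from h import *
s=st(); d=np.array(s["ee_pos"])[:2]-[.547,-.245]; print(np.linalg.norm(d),np.degrees(np.arctan2(d[1],d[0]))%360); plan(*s["ee_pos"])
E
```

```text
60.3 [ 0.4537 -0.3042  0.1992] [ 0.619 -0.343  0.344 -0.617] [-1.4 -4.2  0.9] 0.028
0.11047264677846214 212.4212272762946
shift mm [0. 0. 0.] jaw now -58.1 tilt 0.17 j1,7 [ 0.93 -0.59]
```

Emit:
arm_command([
  [[-0.0077,0,0.0004,0,4,0],[-0.0077,0,0.0004,0,4,0],[-0.0077,0,0.0004,0,4,0],[-0.0077,0,0.0004,0,4,0],[-0.0077,0,0.0003,0,4,0],[-0.0077,0,0.0003,0,4,0],[0,0,0,0,0,0],[0,0,0,0,0,0]],
])

```text
time: 60.97
ee_pos: [0.4383, -0.263, 0.1992]
eef_rot: [0.535, -0.463, 0.465, -0.532]
ft_force: [-1.1, -12.5, -2.7]
width: 0.0306
```

```bash
python3 - <<'E'
from h import *
s=st(); d=np.array(s["ee_pos"])[:2]-[.547,-.245]; print(np.linalg.norm(d),np.degrees(np.arctan2(d[1],d[0]))%360); plan(*s["ee_pos"])
E
```

```text
60.97 [ 0.4383 -0.263   0.1992] [ 0.535 -0.463  0.465 -0.532] [ -1.1 -12.5  -2.7] 0.0306
0.11020025794998625 189.40010059354753
shift mm [0. 0. 0.] jaw now -82.0 tilt 0.34 j1,7 [ 0.88 -1.03]
```

Emit:
arm_command([
  [[0,0,0,0,0,0],[0,0,0,0,0,0],[0,0,0,0,0,0],[0,-0.02,0,0,0,0],[0,-0.03,0,0,0,0],[0,-0.03,0,0,0,0],[0,-0.03,0,0,0,0],[0,-0.02,0,0,0,0],[0,0,-0.02,0,0,0],[0,0,-0.03,0,0,0],[0,0,0,0,0,0]],
], hand=0.65)

```text
time: 61.88
ee_pos: [0.3866, -0.2681, 0.3295]
eef_rot: [0.535, -0.464, 0.464, -0.533]
ft_force: [0.5, 0.1, -0.0]
width: 0.0565
```

```bash
python3 - <<'E'
from h import *
st()
c=vision.camera("top");cv2.imwrite("pics/t24.png",cv2.resize(c["pixels"][100:290,390:640],None,fx=3.2,fy=3.1,interpolation=cv2.INTER_CUBIC))
for q in blanks(c)[0]: print(q)
c=vision.camera("scene");cv2.imwrite("pics/s24.png",c["pixels"])
E
```

```text
61.88 [ 0.3866 -0.2681  0.3295] [ 0.535 -0.464  0.464 -0.533] [ 0.5  0.1 -0. ] 0.0565
([299.2, 529.6, 103.2, 72.6], 28.2, [146.0, 334.0], 1101.0)
([424.5, 3.6, 48.6, 46.3], 88.4, [380.0, 270.0], 390.5)
([457.3, 240.3, 51.6, 51.4], 72.6, [272.0, 259.0], 476.0)
([901.5, 433.7, 48.2, 43.1], -0.8, [182.0, 64.0], 351.5)
```

View pics/t24.png

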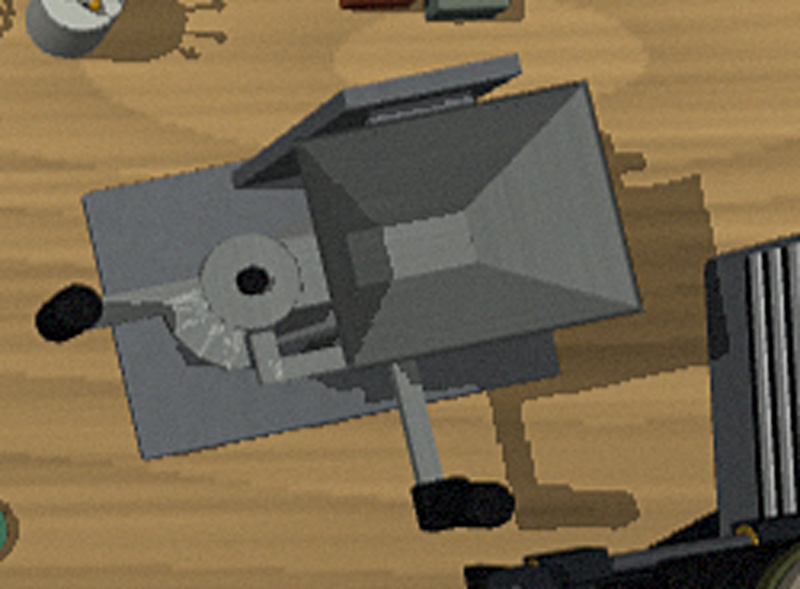

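View pics/s24.png

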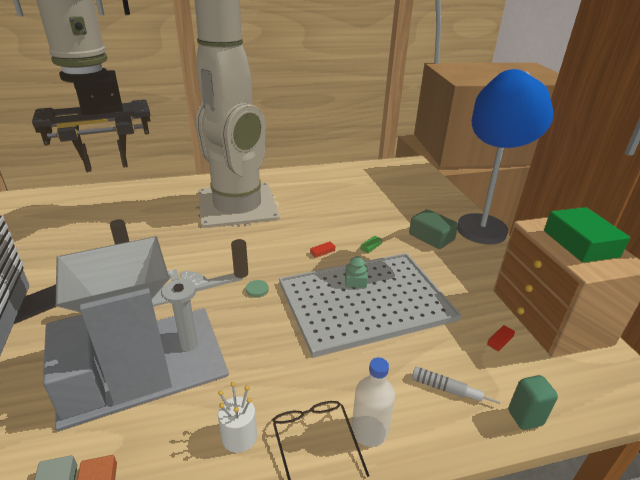

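```bash
python3 - <<'E'
from h import *
st(); print(r.close_job())
E
```

```text
61.98 [ 0.3895 -0.2669  0.3291] [ 0.535 -0.463  0.464 -0.534] [-0.5  0.7 -0.1] 0.0565
the job is handed in; nothing more can be done
None
```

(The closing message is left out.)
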